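# Catch and lower the lid of a seed-ball curing case

## Robot

A 6-joint arm with a two-finger parallel gripper is mounted at the origin on the work surface. World frame = base frame: x ahead of the robot, y to its left, z up, the work surface at z = 0. Lengths are in m, angles in degrees, forces in N, time in s.
With the tool pointing down it reaches from about 0.35 to 0.925 m from the base axis. Payload 6.4 kg.
Tool frame: the origin (TCP) lies on the centre line of the jaws, within the pads' length; the fingertips stand bot.tips_ahead ahead of it and the grasp point (between the pads) lies 3 mm ahead of it (bot.tips_ahead is the distance from the TCP to the fingertips, in m); z points along the fingers, x is the direction in which the jaws open and shut, and the axes are right-handed (so a half turn about z gives the same grasp; the last joint's range is limited). The gripper opens to 94 mm and grips with 3 to 60 N. Pads are 16 mm wide; open, the fingers measure 119 mm over their backs; the gripper's body (75 mm by 177 mm) begins 78 mm behind the grasp point.
Start: joints at [-75.407, 14.043, 89.255, -0, 76.702, -9.975], TCP at [0.27, -0.591, 0.227] pointing down, gripper open.
Joint ranges: [-179.41, 179.41], [-58.25, 129.5], [7.25, 145.43], [-54.29, 234.29], [11.92, 165.04], [-157.13, 157.13]. Speed limits (degrees/s): [147.25, 147.25, 180, 180, 180, 180].

## Interface

Orientations are given as a 3x3 rotation matrix whose columns are the frame's x, y, z axes.
In Python, from workcell import bot gives the robot as it stands.
- The arm moves only by the tool move_arm, never from a script. Its argument "deltas" is a list of rows, each an object of numbers: "ax", "ay", "az": the turn, a rotation vector about the tool's x, y, z in degrees; "x", "y", "z": the shift along the tool's x, y, z in cm; "grip": the opening in per cent of the stroke, from 0 (shut) to 100 (fully open). In form: [{"ax": .., "ay": .., "az": .., "x": .., "y": .., "z": .., "grip": ..}, ...]. A call has 1 to 12 rows; each row shifts and turns the commanded pose from where the row before left it, along the tool's axes as they then stand; what a row does not reach is not made up. A row lasts 1/12 s, in which the tool goes at most 41.7 mm and 7.16 degrees, less where a joint would pass 70% of its speed; a pose out of reach is approached as far as the arm can. A call is refused whole if a number of a shift passes 4.17 or a number of a turn 7.16, either way. A call with a gripper value outside its range is refused whole. The fingers move at their own pace and stop on an object; "squeeze" is the grip in N (left out, the last holds). Time passes only in rows, so rows that do not move let the fingers close. It gives the time, the measured TCP pose, the force and the opening at its end, in the units of the state.
- bot.sense(): the state, without advancing time (a new reading comes with each control period).
- bot.grab_frame(name): name is "scene" or "top" or "wrist"; returns a dict with "image" (480x640x3 uint8, red, green, blue), "fx", "fy", "cx", "cy" (pixels), "R" (3x3) and "t" (3): a world point X has camera coordinates R X + t; the wrist camera has in their place "T_tool_cam" (4x4, takes a point from camera to tool coordinates, whose origin is the TCP and whose axes are the tool frame's). Camera axes: x right, y down, z forward; pixel columns grow to the right and rows downward; lengths in m; the calibration is good to about 2 mm. A picture is of the moment at which its call begins: read the wrist's pose just before it. There is no depth.
- bot.sign_off(): hands the job in, once; it reports no verdict.
The state is a dict: "time_s": time; "joints": joint angles; "dq": joint speeds; "joint_torque": joint torques, N m; "position": TCP position; "orientation": TCP orientation; "wrist_force": force on the tool from outside, world axes, zero at the start; "torque": the same for the moment, N m; "finger_gap": opening from 0.0 (shut) to 1.0 (fully open).
Only numpy, scipy, OpenCV 4.12 (cv2) and the standard library are available. Lean on these libraries where they do the work, as an engineer would, in place of code of your own. Each camera call takes 0.05 s, during which the arm holds its last target.

## Task

Close the seed-ball case: with a fingertip tip its standing-open lid towards the front until it falls by itself, catch it in mid-fall on the outside of a finger, and lower it gently until it is fully shut, without letting it slam. Do not pinch the lid, and leave the bottle and the cup where they stand. Finish with the hand clear of everything.

Things in the scene. Friction and masses are not known exactly. Their poses are not given: they have to be found in the camera images.
- case: Green plastic open box fixed to the table, 150 mm deep (x) by 240 mm wide (y) by 90 mm high, walls 5 mm, holding clay balls that stay 55 mm below the rim. Origin at the centre of its underside; its own -x is the front. It stands sideways: the front looks to the robot's left (world +y) within 0.35 rad, the hinge side to the robot's right; z up.
- case_hinge (a point): Middle of the lid's hinge line, on the top rim at the case's back: 75 mm to +x of the case's centre and 90 mm above the table. Axes as the case's; the hinge runs along y.
- lid (a joint): Opening angle of the lid, rad: 0 shut flat, 1.57 upright, 1.72 its back stop. Starts standing open at 1.62 to 1.72. The hinge is stiff and damped: the lid stays put near upright, falls by itself once tipped to about 1.38 to 1.44 (slowly, then at up to 0.5 to 0.75 rad/s) and from 1.2 slams shut after 2 to 4 s if not caught. Pulling it over takes 1 to 2 N at the edge; it weighs on a finger with 1 to 2 N.
- lid_edge (a point): Middle of the free edge of the lid's front tab, on the underside, 180 mm from the hinge line. The lid: white plate 150 x 240 x 6 mm, about 0.3 kg, with a central tab 80 mm wide that sticks out 30 mm past the case's front when shut, so that a finger fits under it from in front. Axes move with the lid: x from edge to hinge, y along the hinge, z out of the outer face (up when shut).
- bottle: Bystander: pale capped bottle, 56 mm across, 140 mm high, origin at the centre of its underside; one of two things standing side by side 160 to 210 mm behind the case's centre (on the hinge side), one some 50 mm to its -y, one 60 mm to its +y.
- cup: Bystander: white open cup, 72 mm across, 85 mm high, origin at the centre of its underside; one of two things standing side by side 160 to 210 mm behind the case's centre (on the hinge side), one some 50 mm to its -y, one 60 mm to its +y.

How it is judged:
By the outcome, as a careful person would: the job done as asked, in the order asked, and still so for the second after the job is handed in, with the robot touching nothing.
It also fails if it takes over 58 s, if anything falls off the work surface, if the arm or the gripper's body presses on something with over 40 N, if the wrist force passes 120 N, or if a joint passes its speed limit or range.

## Working session

There is one attempt and no reset: what is moved stays moved. The work goes in short steps, Python scripts to look and compute and a tool call to move; the robot and the scene stay as the last step left them, time stands still between calls to the robot, and variables do not carry over. Pictures are saved under pics/ and viewed, and the job is handed in when it is done.

Besides the shell and the picture viewer there is one more tool, called after "Emit:" as a command line: name --argument value ..., lists and objects as JSON in quotes. move_arm: Moves the arm, as the interface text tells. Its arguments: {"type":"object","properties":{"deltas":{"type":"array","items":{"type":"object","properties":{"ax":{"type":"number"},"ay":{"type":"number"},"az":{"type":"number"},"x":{"type":"number"},"y":{"type":"number"},"z":{"type":"number"},"grip":{"type":"number"}}}},"squeeze":{"type":"number"}},"required":["deltas"]}

```bash
ls; mkdir -p pics
python3 - <<'E'
from workcell import bot
import cv2
s=bot.sense();print(s, bot.tips_ahead)
for n in ["scene","top","wrist"]:
    f=bot.grab_frame(n);cv2.imwrite(f"pics/a_{n}.png",f["image"][:,:,::-1])
    print(n,{k:v for k,v in f.items() if k!="image"})
E
```

```text
pics
{'time_s': 0.0, 'joints': array([-7.54042523e+01,  1.40832314e+01,  8.93246382e+01, -2.37366026e-03,
        7.67023516e+01, -9.97535773e+00]), 'dq': array([-0.00479572, -0.0004341 , -0.00506369,  0.03386041,  0.02550722,
        0.05491097]), 'joint_torque': array([ 8.63473324e-04, -4.15830016e+01, -3.14599299e+01,  6.84902002e-02,
        3.32056079e-02, -1.25954398e-04]), 'position': array([ 0.27013379, -0.59058672,  0.2263578 ]), 'orientation': array([[ 4.15830410e-01, -9.09442024e-01, -5.23789330e-04],
       [-9.09440187e-01, -4.15830637e-01,  1.85147884e-03],
       [-1.90162031e-03, -2.93546138e-04, -9.99998149e-01]]), 'wrist_force': array([ 0.9990563 , -0.06351736, -0.05929697]), 'torque': array([ 0.01420146, -0.00535566, -0.07061294]), 'finger_gap': 0.9965898962179544} 0.022
scene {'fx': 494.64796402142713, 'fy': 494.64796402142713, 'cx': 320.43625939047894, 'cy': 245.4902489471375, 'R': array([[ 0.42055723,  0.90724383,  0.00634337],
       [ 0.74268204, -0.34024113, -0.5767663 ],
       [-0.52110939,  0.24727434, -0.81688457]]), 't': array([-0.24672838, -0.3758811 ,  1.11752954])}
top {'fx': 598.7800123359511, 'fy': 598.7800123359511, 'cx': 319.2766853364322, 'cy': 236.7985751719195, 'R': array([[-0.01725985, -0.9998466 ,  0.00297742],
       [-0.9974893 ,  0.01701445, -0.06874298],
       [ 0.06868178, -0.00415644, -0.99762996]]), 't': array([0.02212862, 0.57443746, 0.92260569])}
wrist {'fx': 386.76850488782526, 'fy': 386.76850488782526, 'cx': 319.0425777759514, 'cy': 238.59717082262867, 'T_tool_cam': array([[ 9.99999887e-01, -1.40216296e-04,  4.53478418e-04,
         3.52515744e-04],
       [ 1.06642240e-05,  9.61768446e-01,  2.73863939e-01,
        -7.93151187e-02],
       [-4.74541421e-04, -2.73863903e-01,  9.61768339e-01,
        -1.57825969e-01],
       [ 0.00000000e+00,  0.00000000e+00,  0.00000000e+00,
         1.00000000e+00]])}
```

View pics/a_scene.png

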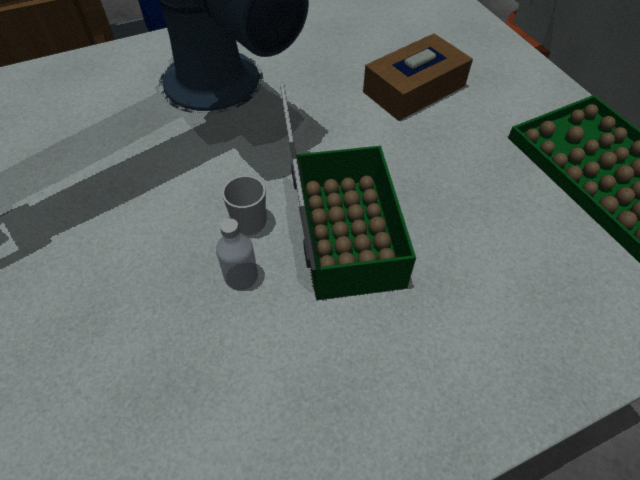

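View pics/a_top.png

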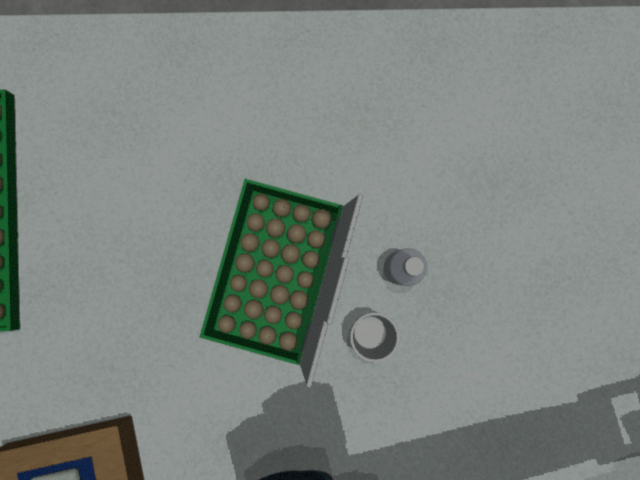

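```bash
cat > h.py <<'E'
import numpy as np,cv2
from workcell import bot
def cam(f):
    R=np.array(f["R"]);t=np.array(f["t"]);return R,t,-R.T@t
def ray(f,u,v):
    R,t,C=cam(f);d=R.T@np.array([(u-f["cx"])/f["fx"],(v-f["cy"])/f["fy"],1.]);return C,d/np.linalg.norm(d)
def plane(f,u,v,z):
    C,d=ray(f,u,v);return C+d*(z-C[2])/d[2]
def tri(fs,ps):
    A=np.zeros((3,3));b=np.zeros(3)
    for f,p in zip(fs,ps):
        C,d=ray(f,*p);M=np.eye(3)-np.outer(d,d);A+=M;b+=M@C
    X=np.linalg.solve(A,b)
    return X
def proj(f,X):
    R,t,_=cam(f);c=R@np.array(X)+t;return np.array([f["fx"]*c[0]/c[2]+f["cx"],f["fy"]*c[1]/c[2]+f["cy"]])
E
python3 - <<'E'
from h import *
for n in ["scene","top"]:
    f=bot.grab_frame(n);im=f["image"]
    if n=="scene": c=im[70:310,200:440]; 
    else: c=im[160:400,190:430]
    cv2.imwrite(f"pics/b_{n}.png",cv2.resize(c[:,:,::-1],(600,600) if 0 else None,fx=2.5,fy=2.5,interpolation=cv2.INTER_CUBIC))
E
```

```text
(no output)
```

View pics/b_scene.png

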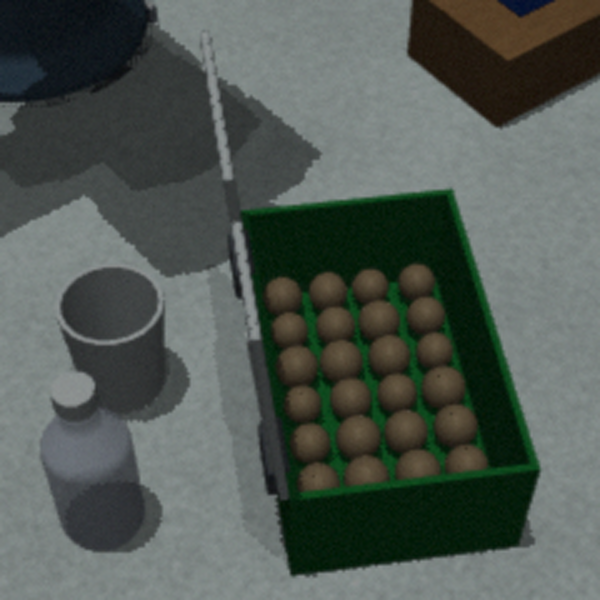

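View pics/b_top.png

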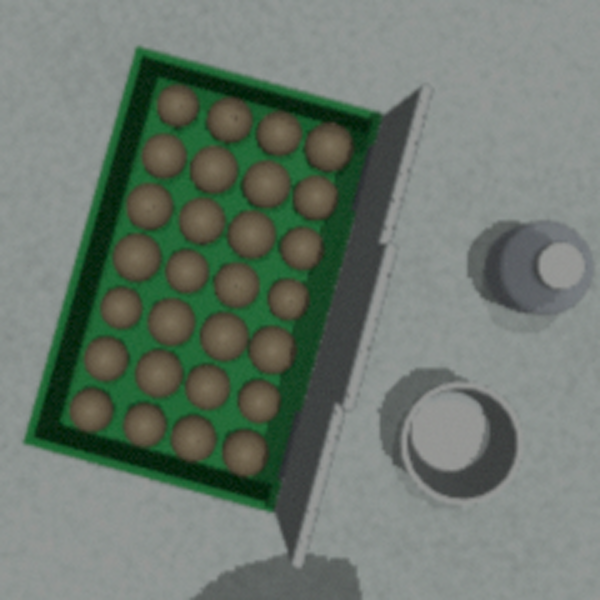

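Run:
```python
from h import *
fs,ft=bot.grab_frame("scene"),bot.grab_frame("top")
print("cams",cam(fs)[2],cam(ft)[2])
T=lambda x,y:(190+(x+.5)/2.5-.5,160+(y+.5)/2.5-.5)
S=lambda x,y:(200+(x+.5)/2.5-.5,70+(y+.5)/2.5-.5)
top={'FL':T(139,47),'FR':T(25,440),'BR':T(270,511),'BL':T(382,113)}
sc={'FL':S(538,469),'FR':S(451,190),'BR':S(243,212),'BL':S(284,500)}
P={}
for k in top:
    P[k]=plane(ft,*top[k],.09); print(k,P[k].round(4),plane(fs,*sc[k],.09).round(4),tri([ft,fs],[top[k],sc[k]]).round(4))
c=sum(P.values())/4
back=(P['BR']+P['BL']-P['FR']-P['FL'])
side=(P['BL']+P['FL']-P['BR']-P['FR'])
print('c',c,np.degrees(np.arctan2(back[1],back[0])),np.degrees(np.arctan2(side[1],side[0])),np.linalg.norm(back)/2,np.linalg.norm(side)/2)
# lid shoulder corners and tab corners
for n,a in dict(lidTL=T(430,86),tabL=T(392,243),tabR=T(351,408),lidTR=T(298,566)).items(): print(n,plane(ft,*a,.24),plane(ft,*a,.27))
yaw=np.arctan2(back[1],back[0]);ex=np.array([np.cos(yaw),np.sin(yaw),0]);ey=np.array([-ex[1],ex[0],0])
h=c+.075*ex
for th in (1.62,1.67,1.72):
    for r,w in((.15,.12),(.15,.04),(.18,.04),(.18,-.04),(.15,-.04),(.15,-.12)):
        X=h+r*(-np.cos(th)*ex+np.sin(th)*np.array([0,0,1]))+w*ey
        print(th,r,w,X.round(4),((proj(ft,X)-[190,160])*2.5).round(),((proj(fs,X)-[200,70])*2.5).round())
print("bottle cap",plane(ft,*T(561,265),.14),"cup",plane(ft,*T(460,442),.085))
```

```text
cams [ 0.96527869 -0.18038379  0.69766218] [0.51001096 0.01618624 0.95984173]
FL [0.6574 0.1195 0.09  ] [0.6553 0.1218 0.09  ] [0.657  0.1195 0.0936]
FR [0.4302 0.1871 0.09  ] [0.4267 0.189  0.09  ] [0.4306 0.1862 0.0945]
BR [0.3873 0.0467 0.09  ] [0.3861 0.0475 0.09  ] [0.3876 0.0468 0.0917]
BL [ 0.616  -0.0222  0.09  ] [ 0.6124 -0.024   0.09  ] [ 0.615  -0.0235  0.0935]
c [0.52273985 0.08275796 0.09      ] -106.6187398960476 -16.66332127180858 0.1471678387875869 0.23792327896582632
lidTL [ 0.61052538 -0.03908537  0.24      ] [ 0.60633636 -0.03678188  0.27      ]
tabL [ 0.53478613 -0.01912387  0.24      ] [ 0.5337536 -0.0176523  0.27     ]
tabR [0.45637697 0.0020513  0.24      ] [0.45861221 0.00264038 0.27      ]
lidTR [0.38251933 0.0285378  0.24      ] [0.38783265 0.02802304 0.27      ]
1.62 0.15 0.12 [ 0.6142 -0.0305  0.2398] [411.  78.] [271. 339.]
1.62 0.15 0.04 [ 0.5375 -0.0076  0.2398] [367. 237.] [251. 221.]
1.62 0.18 0.04 [ 0.5371 -0.009   0.2698] [372. 235.] [246. 178.]
1.62 0.18 -0.04 [0.4604 0.0138 0.2698] [326. 404.] [228.  75.]
1.62 0.15 -0.04 [0.4609 0.0153 0.2398] [32
[... 245 characters left out ...]
  0.2691] [391. 241.] [228. 181.]
1.67 0.18 -0.04 [0.4579 0.0052 0.2691] [345. 409.] [212.  78.]
1.67 0.15 -0.04 [0.4587 0.0081 0.2393] [337. 402.] [220. 121.]
1.67 0.15 -0.12 [0.3821 0.031  0.2393] [292. 566.] [206.  31.]
1.72 0.15 0.12 [ 0.6099 -0.0448  0.2383] [441.  87.] [240. 345.]
1.72 0.15 0.04 [ 0.5332 -0.0219  0.2383] [397. 245.] [222. 226.]
1.72 0.18 0.04 [ 0.532  -0.0262  0.268 ] [410. 246.] [210. 184.]
1.72 0.18 -0.04 [ 0.4553 -0.0033  0.268 ] [363. 414.] [195.  81.]
1.72 0.15 -0.04 [0.4566 0.001  0.2383] [352. 407.] [207. 124.]
1.72 0.15 -0.12 [0.3799 0.0238 0.2383] [307. 570.] [193.  34.]
bottle cap [ 0.52459924 -0.11629589  0.14      ] cup [ 0.42417797 -0.06376993  0.085     ]
```

Emit:
move_arm --deltas '[{"x":-1.5,"y":-1.5,"z":-2.5,"grip":0},{"x":-2.5,"y":-2.9,"z":-1.3,"grip":0},{"x":-2.5,"y":-2.9,"z":-1.3,"grip":0},{"x":-2.5,"y":-2.9,"z":-1.3,"grip":0},{"x":-2.5,"y":-2.9,"z":-1.3,"grip":0},{"x":-2.5,"y":-2.9,"z":-1.3,"grip":0},{"x":-2.5,"y":-2.9,"z":-1.3,"grip":0},{"x":-2.5,"y":-2.9,"z":-1.3,"grip":0},{"x":-2.5,"y":-2.9,"z":-1.3,"grip":0},{"x":-2.5,"y":-2.9,"z":-1.3,"grip":0},{"x":-2.5,"y":-2.9,"z":-1.3,"grip":0},{"x":-2.5,"y":-2.9,"z":-1.3,"grip":0}]'

```text
invalid input
```

Run:
```python
from workcell import bot
s=bot.sense();print(s['time_s'],s['joints'].round(3),s['position'].round(4),s['orientation'].round(4),s['finger_gap'],s['wrist_force'])
```

```text
0.35 [-7.5407e+01  1.4052e+01  8.9268e+01  1.0000e-03  7.6702e+01 -9.9740e+00] [ 0.2702 -0.5911  0.2272] [[ 4.158e-01 -9.095e-01 -1.000e-04]
 [-9.095e-01 -4.158e-01  4.000e-04]
 [-4.000e-04 -1.000e-04 -1.000e+00]] 0.9992709041208124 [-0.07621739 -0.24944754 -0.02047226]
```

Emit:
move_arm --deltas '[{"ax":0,"ay":0,"az":0,"x":-1.5,"y":-1.5,"z":-2.5,"grip":0},{"ax":0,"ay":0,"az":0,"x":-2.5,"y":-2.9,"z":-1.3,"grip":0},{"ax":0,"ay":0,"az":0,"x":-2.5,"y":-2.9,"z":-1.3,"grip":0},{"ax":0,"ay":0,"az":0,"x":-2.5,"y":-2.9,"z":-1.3,"grip":0},{"ax":0,"ay":0,"az":0,"x":-2.5,"y":-2.9,"z":-1.3,"grip":0},{"ax":0,"ay":0,"az":0,"x":-2.5,"y":-2.9,"z":-1.3,"grip":0},{"ax":0,"ay":0,"az":0,"x":-2.5,"y":-2.9,"z":-1.3,"grip":0},{"ax":0,"ay":0,"az":0,"x":-2.5,"y":-2.9,"z":-1.3,"grip":0},{"ax":0,"ay":0,"az":0,"x":-2.5,"y":-2.9,"z":-1.3,"grip":0},{"ax":0,"ay":0,"az":0,"x":-2.5,"y":-2.9,"z":-1.3,"grip":0},{"ax":0,"ay":0,"az":0,"x":-2.5,"y":-2.9,"z":-1.3,"grip":0},{"ax":0,"ay":0,"az":0,"x":-2.5,"y":-2.9,"z":-1.3,"grip":0}]'

```text
time_s: 1.35
position: [0.4537, -0.1867, 0.3963]
orientation: [[0.416, -0.91, 0.001], [-0.91, -0.416, -0.0], [0.001, -0.0, -1.0]]
wrist_force: [0.6, 0.1, -0.6]
finger_gap: 0.182
```

Run:
```python
from workcell import bot
s=bot.sense();print(s['time_s'],s['joints'].round(3),s['position'].round(4),s['orientation'].round(4),s['finger_gap'],s['wrist_force'])
```

```text
1.35 [-3.5632e+01 -1.3023e+01  9.9202e+01  4.0000e-03  9.3780e+01  2.9816e+01] [ 0.4537 -0.1867  0.3963] [[ 4.155e-01 -9.096e-01  6.000e-04]
 [-9.096e-01 -4.155e-01 -4.000e-04]
 [ 6.000e-04 -4.000e-04 -1.000e+00]] 0.18246300096140447 [ 0.63083227  0.06861947 -0.62749718]
```

Emit:
move_arm --deltas '[{"ax":0,"ay":0,"az":0,"x":-3.6,"y":-1.6,"z":0,"grip":0},{"ax":0,"ay":0,"az":0,"x":-3.6,"y":-1.6,"z":0,"grip":0},{"ax":0,"ay":0,"az":0,"x":-3.6,"y":-1.6,"z":0,"grip":0},{"ax":0,"ay":0,"az":0,"x":-3.6,"y":-1.6,"z":0,"grip":0},{"ax":0,"ay":0,"az":0,"x":-3.6,"y":-1.6,"z":0,"grip":0},{"ax":0,"ay":0,"az":0,"x":-3.6,"y":-1.6,"z":0,"grip":0},{"ax":0,"ay":0,"az":0,"x":-3.6,"y":-1.6,"z":0,"grip":0},{"ax":0,"ay":0,"az":0,"x":-3.6,"y":-1.6,"z":0,"grip":0},{"ax":0,"ay":0,"az":0,"x":-3.6,"y":-1.6,"z":0,"grip":0},{"ax":0,"ay":0,"az":0,"x":-3.6,"y":-1.6,"z":0,"grip":0},{"ax":0,"ay":0,"az":0,"x":-3.6,"y":-1.6,"z":0,"grip":0},{"ax":0,"ay":0,"az":0,"x":-3.6,"y":-1.6,"z":0,"grip":0}]'

```text
time_s: 2.35
position: [0.4479, 0.2863, 0.3957]
orientation: [[0.416, -0.909, 0.001], [-0.909, -0.416, 0.0], [0.0, -0.001, -1.0]]
wrist_force: [0.5, -0.3, 0.9]
finger_gap: 0.004
```

Run:
```python
from workcell import bot
s=bot.sense();print(s['time_s'],s['joints'].round(3),s['position'].round(4),s['orientation'].round(4),s['finger_gap'],s['wrist_force'])
```

```text
2.35 [ 2.0358e+01 -7.1420e+00  9.4140e+01 -4.0000e-03  9.2963e+01  8.5770e+01] [0.4479 0.2863 0.3957] [[ 4.161e-01 -9.093e-01  7.000e-04]
 [-9.093e-01 -4.161e-01  2.000e-04]
 [ 1.000e-04 -7.000e-04 -1.000e+00]] 0.003640514942651826 [ 0.51975052 -0.30455644  0.90953257]
```

Emit:
move_arm --deltas '[{"ax":0,"ay":7,"az":0,"x":-1.5,"y":0,"z":0,"grip":0},{"ax":0,"ay":7,"az":0,"x":-1.5,"y":0,"z":0,"grip":0},{"ax":0,"ay":7,"az":0,"x":-1,"y":0,"z":0,"grip":0},{"ax":0,"ay":7,"az":0,"x":0,"y":0,"z":0,"grip":0},{"ax":0,"ay":2,"az":0,"x":0,"y":0,"z":0,"grip":0}]'

```text
time_s: 2.77
position: [0.4304, 0.3223, 0.3896]
orientation: [[0.364, -0.908, 0.21], [-0.783, -0.42, -0.458], [0.504, 0.003, -0.864]]
wrist_force: [-0.4, -0.1, -0.2]
finger_gap: 0.004
```

```bash
cat > kin.py <<'E'
import numpy as np
from scipy.spatial.transform import Rotation as Ro
from scipy.optimize import least_squares
def fk(q,h,Lt,d=.1127,L1=.377,L2=.5636,s4=1,off=0):
    q=np.radians(q);rz=lambda a:Ro.from_euler('z',a).as_matrix();ry=lambda a:Ro.from_euler('y',a).as_matrix()
    A=rz(q[0]);B=A@ry(q[1]);C=B@ry(q[2]);D=C@rz(s4*q[3]);E=D@ry(q[4]);F=E@rz(q[5]+np.pi)
    return np.array([0,0,h])+A@[0,d,0]+B@[0,0,L1]+C@[0,0,L2]+D@[0,off,0]+E@[0,0,Lt],F
E
python3 - <<'E'
from workcell import bot
from kin import *
s=bot.sense();q=s['joints'];print(s['time_s'],q.round(3),s['position'].round(4),s['orientation'].round(4),s['dq'].round(1))
for s4 in(1,-1):
    p,R=fk(q,0,0,s4=s4);print(s4,np.abs(R-s['orientation']).max())
    # solve h,Lt,off with d=.1127-off
    A=np.zeros((3,3));b=s['position']-fk(q,0,0,s4=s4)[0]
    p0=fk(q,0,0,s4=s4)[0]
    A[:,0]=fk(q,1,0,s4=s4)[0]-p0;A[:,1]=fk(q,0,1,s4=s4)[0]-p0;A[:,2]=fk(q,0,0,d=.1127-1,off=1,s4=s4)[0]-p0
    print(np.linalg.lstsq(A,b,rcond=None))
E
```

```text
2.7667 [ 38.285   0.197  91.278 -29.47   95.577 102.334] [0.4304 0.3223 0.3896] [[ 0.3639 -0.9076  0.2096]
 [-0.7833 -0.4199 -0.4583]
 [ 0.504   0.0026 -0.8637]] [  6.4   5.2  -1.  -18.6   4.1   6.4]
1 3.885780586188048e-16
(array([0.30128195, 0.20699023, 0.1939438 ]), array([], dtype=float64), np.int32(3), array([1.45676492, 0.36920037, 0.0172082 ]))
-1 0.9608989348014162
(array([-1.00506157,  0.55297912,  3.06992867]), array([], dtype=float64), np.int32(3), array([1.45676492, 0.36920037, 0.0172082 ]))
```

```bash
cat >> kin.py <<'E'
D=[([-75.407,14.052,89.268,.001,76.702,-9.974],[.2702,-.5911,.2272]),([-35.632,-13.023,99.202,.004,93.78,29.816],[.4537,-.1867,.3963]),([20.358,-7.142,94.14,-.004,92.963,85.77],[.4479,.2863,.3957]),([38.285,.197,91.278,-29.47,95.577,102.334],[.4304,.3223,.3896])]
def fit(off=False):
    f=lambda p:np.concatenate([fk(q,p[0],p[1],p[2],p[3],p[4],1,p[5] if off else 0)[0]-x for q,x in D])
    r=least_squares(f,[.3,.3,.1127,.377,.5636,0]);return r
E
python3 - <<'E'
from kin import *
for o in(0,1):
    r=fit(o);print(r.x.round(4),r.cost,np.abs(r.fun).max())
E
```

```text
[0.2498 0.2569 0.1125 0.3759 0.5654 0.    ] 5.800178002422174e-06 0.0016187708104754006
[ 0.2498  0.2569  0.1132  0.3759  0.5654 -0.0008] 5.74092873372463e-06 0.0016246837274304093
```

```bash
cat >> kin.py <<'E'
P=dict(h=.2498,Lt=.2569,d=.1125,L1=.3759,L2=.5654)
LO=np.array([-179.41,-58.25,7.25,-54.29,11.92,-157.13]);HI=np.array([179.41,129.5,145.43,234.29,165.04,157.13])
def ik(p,R):
    """all solutions in range-ish; elbow with j3>0"""
    w=np.array(p)-P['Lt']*R[:,2];out=[]
    r=np.hypot(w[0],w[1])
    if r<P['d']: return out
    j1=np.arctan2(w[1],w[0])-np.arcsin(P['d']/r)
    rho=np.sqrt(r*r-P['d']**2);z=w[2]-P['h']
    D2=rho*rho+z*z;c=(D2-P['L1']**2-P['L2']**2)/(2*P['L1']*P['L2'])
    if abs(c)>1:return out
    j3=np.arccos(c);j2=np.arctan2(rho,z)-np.arctan2(P['L2']*np.sin(j3),P['L1']+P['L2']*np.cos(j3))
    A=Ro.from_euler('z',j1).as_matrix()@Ro.from_euler('y',j2+j3).as_matrix()
    M=A.T@R@Ro.from_euler('z',-np.pi).as_matrix()
    for sg in(1,):
        j5=np.arccos(np.clip(M[2,2],-1,1));j4=np.arctan2(M[1,2],M[0,2]);j6=np.arctan2(M[2,1],-M[2,0])
        q=np.degrees([j1,j2,j3,j4,j5,j6])
        if q[3]<LO[3]:q[3]+=360
        out.append(q)
    return out
def margin(q): return np.minimum(q-LO,HI-q)
C0=np.array([.5227,.0828]);FR=np.radians(73.4);f3=np.array([np.cos(FR),np.sin(FR),0]);s3=np.array([f3[1],-f3[0],0]);H=np.array([.5013,.0105,.09])
UP=np.array([0,0,1.])
def tool(yaw,phi,xup=1):
    """pointing heading = -front + yaw(deg), down tilt phi"""
    a=FR+np.pi+np.radians(yaw);f=np.radians(phi);dh=np.array([np.cos(a),np.sin(a),0])
    z=np.cos(f)*dh-np.sin(f)*UP;x=(np.sin(f)*dh+np.cos(f)*UP)*xup
    return np.column_stack([x,np.cross(z,x),z])
E
python3 - <<'E'
from kin import *
q=D[3][0];p,R=fk(q,**P);print(q,ik(p,R))
# final: tip ~10mm inside edge under tab at theta 0;  also theta 1.3
def tcp(th,yaw,phi,xup,r=.168):
    R=tool(yaw,phi,xup);f=np.radians(phi)
    c=H+r*(np.cos(th)*f3+np.sin(th)*UP) # tip upper corner contact
    tip=c-R[:,0]*xup*.0125
    return tip-.022*R[:,2],R
for xup in(1,-1):
  for yaw in range(-60,91,15):
    row=[]
    for phi in(15,25,35,45):
        m=[]
        for th in(0,.6,1.2):
            p,R=tcp(th,yaw,phi,xup);s=ik(p,R)
            m.append(margin(s[0]).min() if s else -999)
        row.append(round(min(m)))
    print(xup,yaw,row)
E
```

```text
[38.285, 0.197, 91.278, -29.47, 95.577, 102.334] [array([ 38.285,   0.197,  91.278, -29.47 ,  95.577, 102.334])]
1 -60 [-16, -17, -18, -18]
1 -45 [-4, -6, -7, -7]
1 -30 [6, 4, 3, 3]
1 -15 [4, 10, 11, 12]
1 0 [-68, 3, 10, 17]
1 15 [-68, -68, 4, 12]
1 30 [-59, -66, -71, 8]
1 45 [-49, -57, -66, 3]
1 60 [-39, -50, -64, -68]
1 75 [-28, -47, -67, -64]
1 90 [-18, -58, -58, -63]
-1 -60 [24, 31, 38, 44]
-1 -45 [23, 28, 32, 36]
-1 -30 [12, 18, 23, 28]
-1 -15 [4, 10, 16, 22]
-1 0 [-68, 3, 10, 17]
-1 15 [-68, -68, 4, 12]
-1 30 [-59, -66, -71, 8]
-1 45 [-49, -57, -66, 3]
-1 60 [-39, -50, -64, -68]
-1 75 [-28, -47, -67, -64]
-1 90 [-18, -58, -58, -63]
```

Run:
```python
from kin import *
def tcp(th,yaw,phi,xup,r=.168,back=0,up=0):
    R=tool(yaw,phi,xup)
    c=H+r*(np.cos(th)*f3+np.sin(th)*UP)+back*f3+up*UP
    return c-R[:,0]*xup*.0125-.022*R[:,2],R
for yaw,phi,xup in((-15,35,1),(-15,35,-1),(-10,35,1),(-30,30,-1)):
    for a in((0,),(.6,),(1.2,),):
        p,R=tcp(a[0],yaw,phi,xup);print(yaw,phi,xup,a,p.round(3),ik(p,R)[0].round(0))
    p,R=tcp(1.67,yaw,phi,xup,r=.15,back=-.04);print('hook',p.round(3),ik(p,R)[0].round(0))
```

```text
-15 35 1 (0,) [0.562 0.193 0.092] [ 21.  45.  74. -32. 107. 146.]
-15 35 1 (0.6,) [0.554 0.165 0.187] [ 19.  36.  77. -34. 111. 141.]
-15 35 1 (1.2,) [0.532 0.09  0.249] [ 13.  25.  86. -38. 110. 135.]
hook [ 0.499 -0.021  0.242] [  4.  15.  98. -43. 102. 130.]
-15 35 -1 (0,) [0.562 0.193 0.092] [ 21.  45.  74. -32. 107. -34.]
-15 35 -1 (0.6,) [0.554 0.165 0.187] [ 19.  36.  77. -34. 111. -39.]
-15 35 -1 (1.2,) [0.532 0.09  0.249] [ 13.  25.  86. -38. 110. -45.]
hook [ 0.499 -0.021  0.242] [  4.  15.  98. -43. 102. -50.]
-10 35 1 (0,) [0.561 0.194 0.092] [ 22.  44.  76. -34. 104. 144.]
-10 35 1 (0.6,) [0.552 0.166 0.187] [ 20.  34.  80. -36. 108. 138.]
-10 35 1 (1.2,) [0.53  0.091 0.249] [ 15.  23.  88. -40. 108. 132.]
hook [ 0.497 -0.02   0.242] [  5.  13. 100. -45. 100. 128.]
-30 30 -1 (0,) [0.568 0.189 0.09 ] [ 17.  52.  66. -26. 117. -26.]
-30 30 -1 (0.6,) [0.559 0.161 0.185] [ 15.  43.  70. -29. 121. -31.]
-30 30 -1 (1.2,) [0.537 0.086 0.247] [ 10.  32.  78. -34. 121. -37.]
hook [ 0.504 -0.025  0.239] [  1.  24.  90. -39. 113. -42.]
```

```bash
cat >> kin.py <<'E'
def target(u,z,phi,yaw=-15,corner='low',v=0):
    R=tool(yaw,phi); k={'low':-1,'up':1,'mid':0}[corner]
    X=H*[1,1,0]+u*f3+v*s3+z*UP
    return X-k*.0125*R[:,0]-.022*R[:,2],R
def delta(p0,R0,p1,R1):
    """tool-frame shift in cm (in p0 frame), rotvec deg (tool frame)"""
    return (R0.T@(p1-p0)*100).round(2),np.degrees(Ro.from_matrix(R0.T@R1).as_rotvec()).round(2)
def uvz(p,R,corner='mid'):
    k={'low':-1,'up':1,'mid':0}[corner]
    X=p+.022*R[:,2]+k*.0125*R[:,0]-H*[1,1,0];return np.array([X@f3,X@s3,X[2]])
E
python3 - <<'E'
from kin import *
from workcell import bot
s=bot.sense();p0,R0=s['position'],s['orientation']
for u,z in((-.055,.33),(-.055,.24),(.03,.24)):
    p,R=target(u,z,60);print(p.round(3),ik(p,R)[0].round(0),delta(p0,R0,p,R),p-p0)
E
```

```text
[ 0.486 -0.042  0.355] [ -5.  -3.  98. -27.  99. 116.] (array([28.82, 10.28, 20.82]), array([-28.21,  -0.32,  48.87])) [ 0.05523849 -0.36431242 -0.03431018]
[ 0.486 -0.042  0.265] [ -5.  -0. 105. -26.  90. 120.] (array([24.28, 10.25, 28.59]), array([-28.21,  -0.32,  48.87])) [ 0.05523849 -0.36431242 -0.12431018]
[0.51  0.039 0.265] [  4.   6.  98. -24.  94. 127.] (array([18.79,  4.63, 25.37]), array([-28.21,  -0.32,  48.87])) [ 0.07952201 -0.282855   -0.12431018]
```

Emit:
move_arm --deltas '[{"ax":-3.5,"ay":0,"az":6.1,"x":0,"y":0,"z":0,"grip":0},{"ax":-3.5,"ay":0,"az":6.1,"x":0,"y":0,"z":0,"grip":0},{"ax":-3.5,"ay":0,"az":6.1,"x":0,"y":0,"z":0,"grip":0},{"ax":-3.5,"ay":0,"az":6.1,"x":0,"y":0,"z":0,"grip":0},{"ax":-3.5,"ay":0,"az":6.1,"x":0,"y":0,"z":0,"grip":0},{"ax":-3.5,"ay":0,"az":6.1,"x":0,"y":0,"z":0,"grip":0},{"ax":-3.5,"ay":0,"az":6.1,"x":0,"y":0,"z":0,"grip":0},{"ax":-3.5,"ay":0,"az":6.1,"x":0,"y":0,"z":0,"grip":0},{"ax":0,"ay":0,"az":0,"x":0,"y":0,"z":0,"grip":0}]'

```text
time_s: 3.52
position: [0.4332, 0.3194, 0.3907]
orientation: [[-0.459, -0.849, -0.263], [-0.735, 0.529, -0.425], [0.499, -0.002, -0.866]]
wrist_force: [0.7, 0.3, -0.3]
finger_gap: 0.002
```

Run:
```python
from kin import *
from workcell import bot
s=bot.sense();p0,R0=s['position'],s['orientation'];print(s['joints'].round(1),R0.round(3),ik(p0,R0)[0].round(1), fk(s['joints'],**P)[0]-p0)
for u,z in((-.055,.33),(-.055,.24),(.03,.24)):
    p,R=target(u,z,60);print(p.round(3),delta(p0,R0,p,R),p-p0)
```

```text
[ 30.7  11.2  79.3 -14.9 115.8 149.4] [[-0.459 -0.849 -0.263]
 [-0.735  0.529 -0.425]
 [ 0.499 -0.002 -0.866]] [ 30.7  12.9  77.4 -14.9 116.  149.3] [-0.00942956 -0.00542093  0.00044831]
[ 0.486 -0.042  0.355] (array([ 22.38, -23.57,  17.05]), array([ 0.06,  0.04, -0.35])) [ 0.05247829 -0.36146782 -0.03540793]
[ 0.486 -0.042  0.265] (array([ 17.88, -23.55,  24.84]), array([ 0.06,  0.04, -0.35])) [ 0.05247829 -0.36146782 -0.12540793]
[0.51  0.039 0.265] (array([ 10.78, -21.3 ,  20.74]), array([ 0.06,  0.04, -0.35])) [ 0.0767618  -0.2800104  -0.12540793]
```

Emit:
move_arm --deltas '[{"ax":0,"ay":0,"az":0,"x":2.24,"y":-2.36,"z":1.7,"grip":0},{"ax":0,"ay":0,"az":0,"x":2.24,"y":-2.36,"z":1.7,"grip":0},{"ax":0,"ay":0,"az":0,"x":2.24,"y":-2.36,"z":1.7,"grip":0},{"ax":0,"ay":0,"az":0,"x":2.24,"y":-2.36,"z":1.7,"grip":0},{"ax":0,"ay":0,"az":0,"x":2.24,"y":-2.36,"z":1.7,"grip":0},{"ax":0,"ay":0,"az":0,"x":2.24,"y":-2.36,"z":1.7,"grip":0},{"ax":0,"ay":0,"az":0,"x":2.24,"y":-2.36,"z":1.7,"grip":0},{"ax":0,"ay":0,"az":0,"x":2.24,"y":-2.36,"z":1.7,"grip":0},{"ax":0,"ay":0,"az":0,"x":2.24,"y":-2.36,"z":1.7,"grip":0},{"ax":0,"ay":0,"az":0,"x":2.24,"y":-2.36,"z":1.7,"grip":0},{"ax":0,"ay":0,"az":0,"x":0,"y":0,"z":0,"grip":0}]'

```text
time_s: 4.43
position: [0.486, -0.0454, 0.3556]
orientation: [[-0.457, -0.85, -0.263], [-0.735, 0.527, -0.426], [0.501, -0.002, -0.866]]
wrist_force: [-0.4, 0.2, -0.5]
finger_gap: 0.005
```

Run:
```python
from kin import *
from h import *
s=bot.sense();p0,R0=s['position'],s['orientation'];print(s['joints'].round(1),fk(s['joints'],**P)[0]-p0,uvz(p0,R0,'low'))
for u,z in((-.055,.24),(.03,.24)):
    p,R=target(u,z,60);print(p.round(3),delta(p0,R0,p,R),p-p0)
f=bot.grab_frame("wrist");cv2.imwrite("pics/c_wrist.png",f["image"][:,:,::-1])
f=bot.grab_frame("scene");cv2.imwrite("pics/c_scene.png",f["image"][:,:,::-1]);print(proj(f,p0+.022*R0[:,2]))
```

```text
[ -5.   -2.1  96.9 -26.9  98.7 115.9] [ 4.06837900e-03  5.41933986e-05 -3.38667841e-04] [-0.05815429  0.00127101  0.33032874]
[ 0.486 -0.042  0.265] (array([-4.76,  0.22,  7.68]), array([ 0.02, -0.06, -0.23])) [-0.00029218  0.00334083 -0.09032851]
[0.51  0.039 0.265] (array([-11.85,   2.45,   3.57]), array([ 0.02, -0.06, -0.23])) [ 0.02399133  0.08479825 -0.09032851]
[241.51629344  79.05752342]
```

View pics/c_wrist.png

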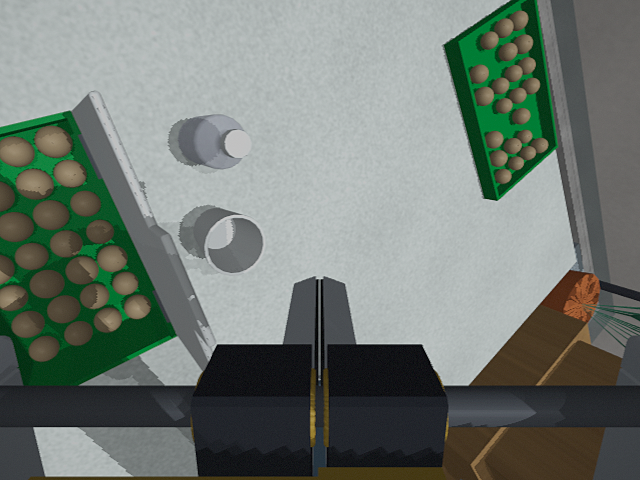

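View pics/c_scene.png

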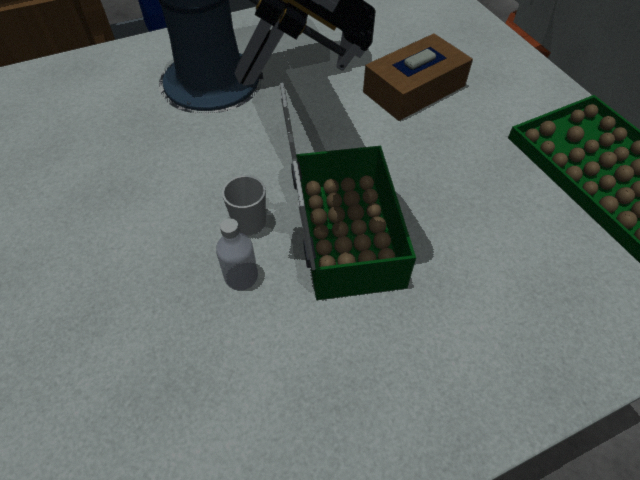

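Emit:
move_arm --deltas '[{"ax":0,"ay":0,"az":0,"x":-1.0,"y":0.05,"z":1.75,"grip":0},{"ax":0,"ay":0,"az":0,"x":-1.0,"y":0.05,"z":1.75,"grip":0},{"ax":0,"ay":0,"az":0,"x":-1.0,"y":0.05,"z":1.75,"grip":0},{"ax":0,"ay":0,"az":0,"x":-1.0,"y":0.05,"z":1.6,"grip":0},{"ax":0,"ay":0,"az":0,"x":0,"y":0,"z":0,"grip":0}]'

```text
time_s: 4.95
position: [0.4831, -0.038, 0.2732]
orientation: [[-0.45, -0.853, -0.265], [-0.739, 0.522, -0.425], [0.501, 0.005, -0.865]]
wrist_force: [0.0, -0.2, -0.7]
finger_gap: -0.0
```

Run:
```python
from kin import *
from h import *
s=bot.sense();p0,R0=s['position'],s['orientation'];print(s['joints'].round(1),uvz(p0,R0,'low'))
print('1cm front in tool',R0.T@f3, 'up',R0.T@UP,'side',R0.T@s3)
f=bot.grab_frame("scene");cv2.imwrite("pics/d_scene.png",cv2.resize(f["image"][20:260,200:440,::-1],None,fx=2.5,fy=2.5))
f=bot.grab_frame("top");cv2.imwrite("pics/d_top.png",cv2.resize(f["image"][160:400,190:430,::-1],None,fx=2.5,fy=2.5))
```

```text
[ -4.3   0.9 102.5 -26.4  91.4 120. ] [-0.05181836 -0.00373378  0.24785944]
1cm front in tool [-0.83696085  0.2565202  -0.48341899] up [ 0.50119681  0.00455854 -0.86532131] side [-0.21976871 -0.96652812 -0.13238242]
```

View pics/d_scene.png

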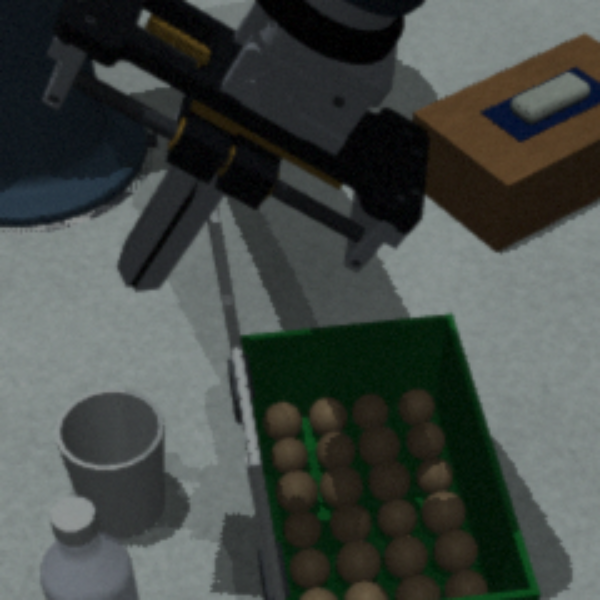

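View pics/d_top.png

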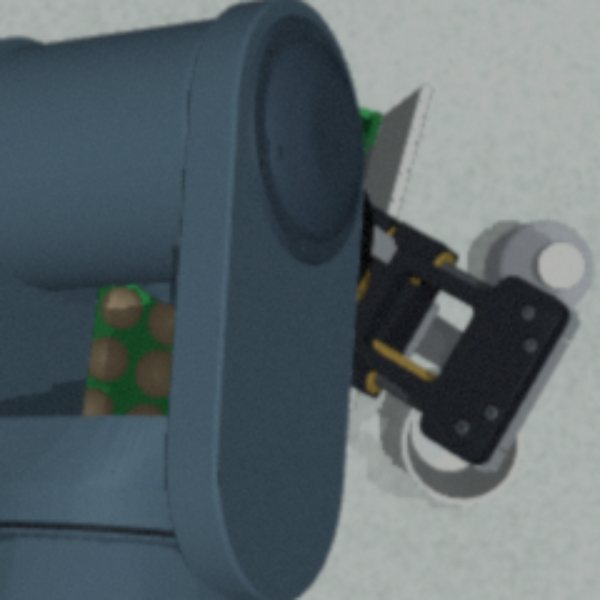

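Emit:
move_arm --deltas '[{"ax":0,"ay":0,"az":0,"x":-0.5,"y":0.15,"z":-0.29,"grip":0},{"ax":0,"ay":0,"az":0,"x":-0.5,"y":0.15,"z":-0.29,"grip":0},{"ax":0,"ay":0,"az":0,"x":-0.5,"y":0.15,"z":-0.29,"grip":0},{"ax":0,"ay":0,"az":0,"x":-0.5,"y":0.15,"z":-0.29,"grip":0},{"ax":0,"ay":0,"az":0,"x":-0.5,"y":0.15,"z":-0.29,"grip":0},{"ax":0,"ay":0,"az":0,"x":-0.5,"y":0.15,"z":-0.29,"grip":0}]'

```text
time_s: 5.55
position: [0.4961, -0.0053, 0.2781]
orientation: [[-0.457, -0.851, -0.259], [-0.736, 0.525, -0.427], [0.499, -0.004, -0.866]]
wrist_force: [-0.7, -1.7, 3.4]
finger_gap: 0.004
```

```bash
cat > look.py <<'E'
import sys
from kin import *
from h import *
n=sys.argv[1]
s=bot.sense();p0,R0=s['position'],s['orientation'];print(s['time_s'],'low',uvz(p0,R0,'low').round(4),'up',uvz(p0,R0,'up').round(4),'F',s['wrist_force'].round(2),'u-z F',s['wrist_force']@f3,s['joints'].round(0))
f=bot.grab_frame("scene");im=f["image"][20:260,200:440,::-1];im=cv2.resize(im,None,fx=2.5,fy=2.5)
cv2.imwrite(f"pics/{n}_scene.png",im)
# candidate tab edge lines for angles
for th in np.arange(1.7,-.01,-.1):
    a=[((proj(f,H+r*(np.cos(th)*f3+np.sin(th)*UP)+w*s3)-[200,20])*2.5).round().astype(int).tolist() for r,w in((.15,.12),(.15,-.12),(.18,.04))]
    if len(sys.argv)>2: print(round(th,2),a)
E
python3 look.py e x
```

```text
5.55 low [-0.0168 -0.0004  0.2528] up [-0.0377 -0.0061  0.2653] F [-0.75 -1.7   3.44] u-z F -1.840077239487431 [ -1.   3. 100. -26.  93. 123.]
1.7 [[245, 469], [197, 158], [217, 308]]
1.6 [[276, 464], [223, 154], [253, 303]]
1.5 [[307, 461], [248, 152], [288, 300]]
1.4 [[338, 460], [273, 153], [324, 300]]
1.3 [[367, 461], [297, 155], [358, 302]]
1.2 [[395, 464], [320, 160], [390, 307]]
1.1 [[421, 469], [342, 167], [421, 315]]
1.0 [[445, 476], [363, 175], [448, 325]]
0.9 [[467, 484], [382, 185], [473, 337]]
0.8 [[486, 494], [398, 197], [495, 350]]
0.7 [[503, 505], [413, 209], [514, 365]]
0.6 [[516, 517], [425, 223], [529, 381]]
0.5 [[527, 530], [435, 238], [541, 398]]
0.4 [[534, 543], [443, 253], [549, 416]]
0.3 [[539, 557], [449, 269], [554, 434]]
0.2 [[541, 571], [452, 285], [557, 452]]
0.1 [[541, 585], [453, 301], [556, 471]]
-0.0 [[538, 599], [451, 317], [552, 489]]
```

View pics/e_scene.png

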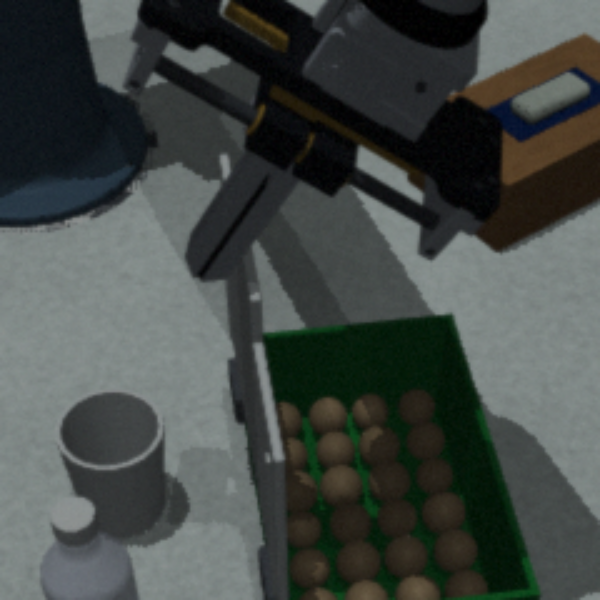

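Emit:
move_arm --deltas '[{"ax":0,"ay":0,"az":0,"x":-0.5,"y":0.15,"z":-0.29,"grip":0},{"ax":0,"ay":0,"az":0,"x":-0.5,"y":0.15,"z":-0.29,"grip":0},{"ax":0,"ay":0,"az":0,"x":-0.5,"y":0.15,"z":-0.29,"grip":0},{"ax":0,"ay":0,"az":0,"x":-0.5,"y":0.15,"z":-0.29,"grip":0},{"ax":0,"ay":0,"az":0,"x":-0.5,"y":0.15,"z":-0.29,"grip":0}]'

```text
time_s: 6.02
position: [0.5044, 0.0236, 0.2765]
orientation: [[-0.456, -0.851, -0.261], [-0.737, 0.525, -0.425], [0.499, -0.002, -0.867]]
wrist_force: [-0.8, -0.3, 0.0]
finger_gap: 0.005
```

```bash
python3 look.py f
```

```text
6.0167 low [ 0.0133 -0.0008  0.2512] up [-0.0076 -0.0065  0.2637] F [-0.79 -0.29  0.04] u-z F -0.5027231691512045 [  2.   5.  98. -25.  94. 126.]
```

View pics/f_scene.png

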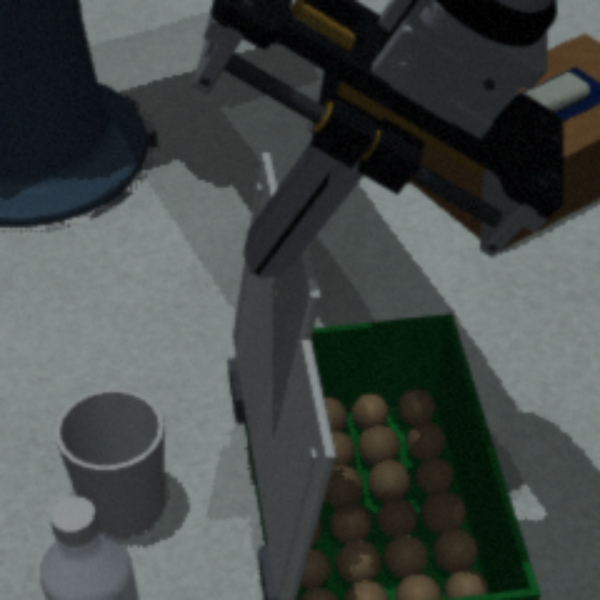

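Emit:
move_arm --deltas '[{"ax":0,"ay":0,"az":0,"x":-0.5,"y":0.15,"z":-0.29,"grip":0},{"ax":0,"ay":0,"az":0,"x":-0.3,"y":0.1,"z":-0.17,"grip":0}]'

```text
time_s: 6.23
position: [0.5071, 0.0327, 0.2766]
orientation: [[-0.456, -0.851, -0.261], [-0.737, 0.525, -0.425], [0.499, -0.001, -0.867]]
wrist_force: [-0.6, -0.8, 0.1]
finger_gap: 0.007
```

```bash
python3 look.py g
```

```text
6.2333 low [ 0.0228 -0.0008  0.2513] up [ 0.0019 -0.0065  0.2637] F [-0.6  -0.8   0.07] u-z F -0.9372178589596737 [  3.   6.  97. -24.  95. 126.]
```

View pics/g_scene.png

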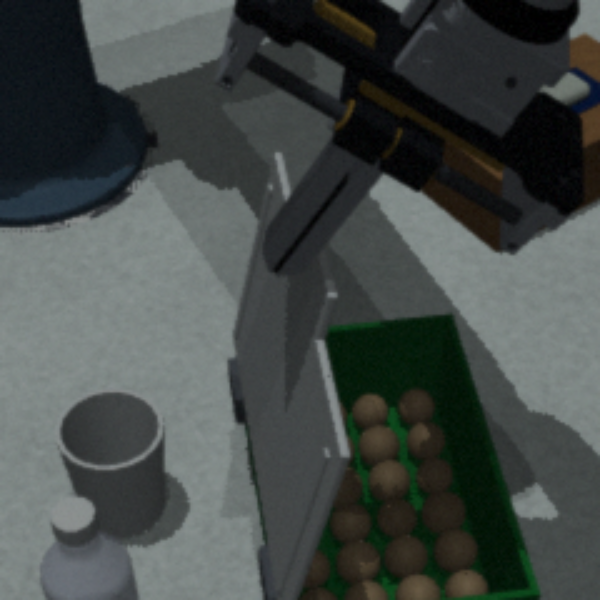

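Emit:
move_arm --deltas '[{"ax":0,"ay":0,"az":0,"x":0.3,"y":0,"z":-3.0,"grip":0},{"ax":0,"ay":0,"az":0,"x":0,"y":0,"z":-2.5,"grip":0}]'

```text
time_s: 6.45
position: [0.5195, 0.0535, 0.326]
orientation: [[-0.455, -0.851, -0.263], [-0.737, 0.526, -0.425], [0.5, 0.0, -0.866]]
wrist_force: [0.7, -0.2, 0.0]
finger_gap: 0.003
```

```bash
python3 look.py h
```

```text
6.45 low [0.0463 0.0051 0.3007] up [ 0.0254 -0.0006  0.3132] F [ 0.67 -0.21  0.01] u-z F -0.003935902328361481 [  5.   6.  92. -24. 100. 126.]
```

View pics/h_scene.png

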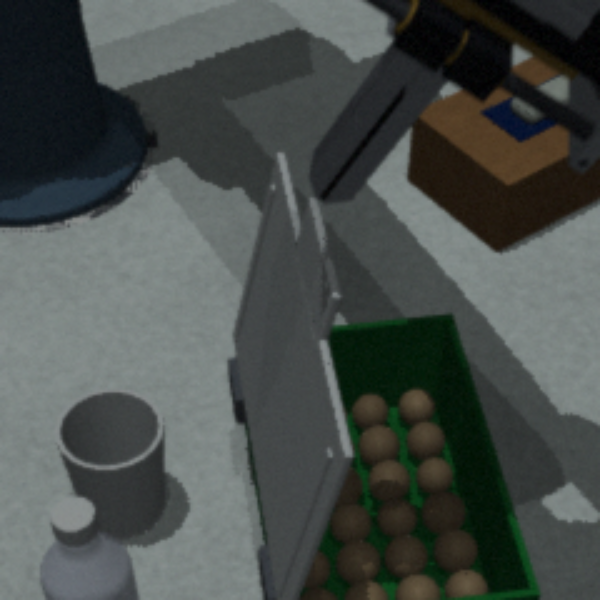

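```bash
cat > plan.py <<'E'
import sys
from kin import *
from h import *
# args: u z phi n corner
u,z,phi,n=float(sys.argv[1]),float(sys.argv[2]),float(sys.argv[3]),int(sys.argv[4]);corner=sys.argv[5]
s=bot.sense();p0,R0=s['position'],s['orientation']
p1,R1=target(u,z,phi,corner=corner);rv=Ro.from_matrix(R0.T@R1).as_rotvec()
print('ik',ik(p1,R1)[0].round(0),'now',s['joints'].round(0))
for i in range(n):
    Ra=R0@Ro.from_rotvec(rv*i/n).as_matrix();print((Ra.T@(p1-p0)*100/n).round(2),np.degrees(rv/n).round(2))
E
python3 plan.py .19 .27 35 5 up
```

```text
ik [ 22.  37.  66. -35. 121. 138.] now [  5.   6.  91. -24. 100. 126.]
[-3.36  0.89 -0.56] [-0.06  5.07 -0.07]
[-3.3   0.88 -0.85] [-0.06  5.07 -0.07]
[-3.21  0.88 -1.14] [-0.06  5.07 -0.07]
[-3.1   0.88 -1.42] [-0.06  5.07 -0.07]
[-2.96  0.88 -1.69] [-0.06  5.07 -0.07]
```

Emit:
move_arm --deltas '[{"ax":0,"ay":5,"az":0,"x":-3.3,"y":0.9,"z":-0.6,"grip":0},{"ax":0,"ay":5,"az":0,"x":-3.3,"y":0.9,"z":-0.9,"grip":0},{"ax":0,"ay":5,"az":0,"x":-3.2,"y":0.9,"z":-1.1,"grip":0},{"ax":0,"ay":5,"az":0,"x":-3.1,"y":0.9,"z":-1.4,"grip":0},{"ax":0,"ay":5,"az":0,"x":-3.0,"y":0.9,"z":-1.7,"grip":0}]'

```text
time_s: 6.92
position: [0.5659, 0.2143, 0.2666]
orientation: [[-0.302, -0.851, -0.429], [-0.485, 0.525, -0.699], [0.82, -0.003, -0.572]]
wrist_force: [1.1, -0.8, -0.4]
finger_gap: 0.003
```

```bash
python3 look.py i
```

```text
6.9167 low [0.2032 0.0009 0.2438] up [ 0.1895 -0.0029  0.2643] F [ 1.12 -0.84 -0.4 ] u-z F -0.48225379047523054 [ 22.  35.  69. -34. 120. 139.]
```

View pics/i_scene.png

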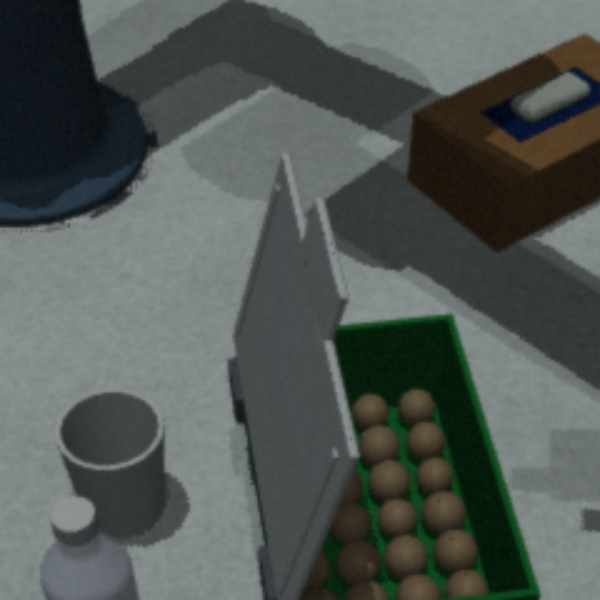

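```bash
python3 plan.py .107 .215 35 4 up
```

```text
ik [ 17.  31.  81. -36. 111. 139.] now [ 22.  36.  69. -34. 120. 139.]
[ 0.39 -0.68  2.23] [ 0.02 -0.23  0.15]
[ 0.4  -0.68  2.22] [ 0.02 -0.23  0.15]
[ 0.4  -0.68  2.22] [ 0.02 -0.23  0.15]
[ 0.41 -0.68  2.22] [ 0.02 -0.23  0.15]
```

Emit:
move_arm --deltas '[{"ax":0,"ay":0,"az":0,"x":0.4,"y":-0.7,"z":2.2,"grip":0},{"ax":0,"ay":0,"az":0,"x":0.4,"y":-0.7,"z":2.2,"grip":0},{"ax":0,"ay":0,"az":0,"x":0.4,"y":-0.7,"z":2.2,"grip":0},{"ax":0,"ay":0,"az":0,"x":0.4,"y":-0.7,"z":2.2,"grip":0}]'

```text
time_s: 7.3
position: [0.5467, 0.1282, 0.2286]
orientation: [[-0.303, -0.851, -0.429], [-0.488, 0.525, -0.697], [0.818, -0.002, -0.575]]
wrist_force: [1.0, 0.7, 0.2]
finger_gap: 0.006
```

```bash
python3 look.py j
```

```text
7.3 low [0.1153 0.0071 0.2057] up [0.1014 0.0034 0.2261] F [0.96 0.69 0.21] u-z F 0.9361439699660391 [ 16.  30.  81. -36. 111. 138.]
```

View pics/j_scene.png

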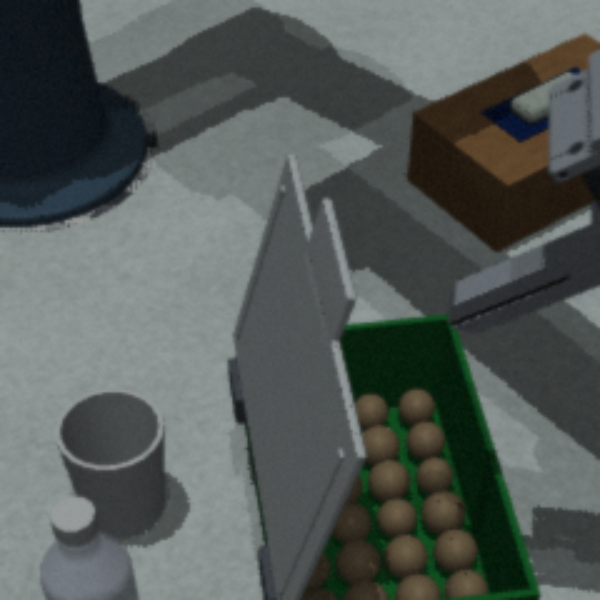

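Emit:
move_arm --deltas '[{"ax":0,"ay":0,"az":0,"x":0,"y":0,"z":0.8,"grip":0},{"ax":0,"ay":0,"az":0,"x":0,"y":0,"z":0,"grip":0},{"ax":0,"ay":0,"az":0,"x":0,"y":0,"z":0,"grip":0},{"ax":0,"ay":0,"az":0,"x":0,"y":0,"z":0,"grip":0},{"ax":0,"ay":0,"az":0,"x":0,"y":0,"z":0,"grip":0}]'

```text
time_s: 7.77
position: [0.5439, 0.1239, 0.2257]
orientation: [[-0.304, -0.851, -0.428], [-0.489, 0.525, -0.697], [0.818, -0.003, -0.575]]
wrist_force: [0.4, -0.0, -0.5]
finger_gap: 0.006
```

```bash
python3 look.py k
```

```text
7.7667 low [0.1104 0.0057 0.2028] up [0.0966 0.0019 0.2233] F [ 0.43 -0.02 -0.46] u-z F 0.10155497695899883 [ 16.  29.  82. -36. 111. 138.]
```

View pics/k_scene.png

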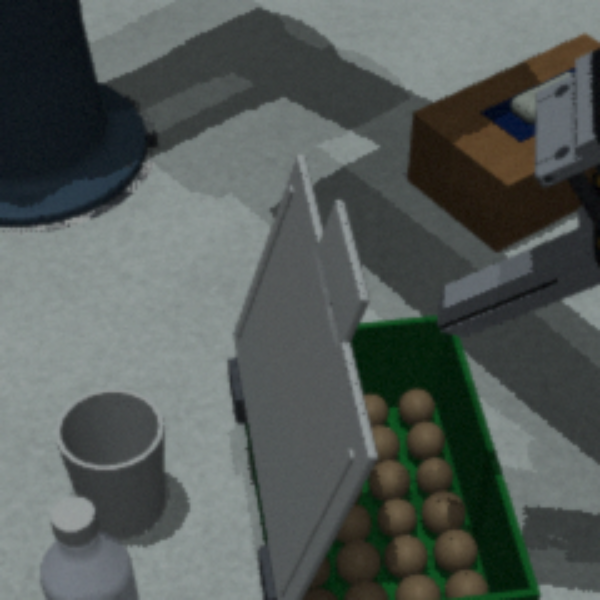

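Emit:
move_arm --deltas '[{"ax":0,"ay":0,"az":0,"x":0,"y":0,"z":0,"grip":0},{"ax":0,"ay":0,"az":0,"x":0,"y":0,"z":0,"grip":0},{"ax":0,"ay":0,"az":0,"x":0,"y":0,"z":0,"grip":0},{"ax":0,"ay":0,"az":0,"x":0,"y":0,"z":0,"grip":0},{"ax":0,"ay":0,"az":0,"x":0,"y":0,"z":0,"grip":0},{"ax":0,"ay":0,"az":0,"x":0,"y":0,"z":0,"grip":0},{"ax":0,"ay":0,"az":0,"x":0,"y":0,"z":0,"grip":0},{"ax":0,"ay":0,"az":0,"x":0,"y":0,"z":0,"grip":0}]'

```text
time_s: 8.48
position: [0.5435, 0.1232, 0.2252]
orientation: [[-0.303, -0.851, -0.429], [-0.488, 0.525, -0.697], [0.818, -0.002, -0.575]]
wrist_force: [0.5, -0.4, 0.3]
finger_gap: 0.002
```

```bash
python3 look.py l
```

```text
8.4833 low [0.1096 0.0055 0.2023] up [0.0957 0.0017 0.2228] F [ 0.47 -0.39  0.34] u-z F -0.23447815510157313 [ 16.  29.  82. -36. 111. 138.]
```

View pics/l_scene.png

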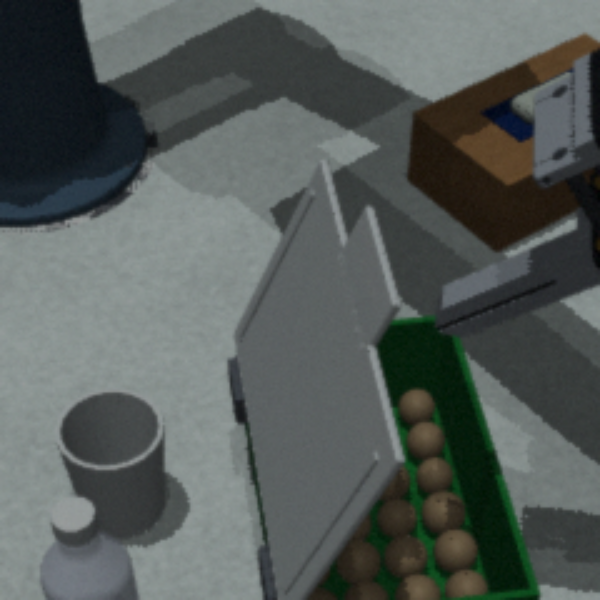

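Emit:
move_arm --deltas '[{"ax":0,"ay":0,"az":0,"x":0,"y":0,"z":0,"grip":0},{"ax":0,"ay":0,"az":0,"x":0,"y":0,"z":0,"grip":0},{"ax":0,"ay":0,"az":0,"x":0,"y":0,"z":0,"grip":0},{"ax":0,"ay":0,"az":0,"x":0,"y":0,"z":0,"grip":0},{"ax":0,"ay":0,"az":0,"x":0,"y":0,"z":0,"grip":0},{"ax":0,"ay":0,"az":0,"x":0,"y":0,"z":0,"grip":0},{"ax":0,"ay":0,"az":0,"x":-0.14,"y":0.03,"z":-0.04,"grip":0},{"ax":0,"ay":0,"az":0,"x":-0.28,"y":0.06,"z":-0.09,"grip":0},{"ax":0,"ay":0,"az":0,"x":-0.28,"y":0.06,"z":-0.09,"grip":0},{"ax":0,"ay":0,"az":0,"x":-0.28,"y":0.06,"z":-0.09,"grip":0}]'

```text
time_s: 9.37
position: [0.5461, 0.1315, 0.2187]
orientation: [[-0.303, -0.851, -0.429], [-0.488, 0.525, -0.697], [0.818, -0.002, -0.575]]
wrist_force: [-0.5, -0.3, 1.3]
finger_gap: 0.007
```

```bash
python3 look.py m
```

```text
9.3667 low [0.1183 0.0056 0.1958] up [0.1045 0.0018 0.2163] F [-0.55 -0.29  1.29] u-z F -0.42921268559940146 [ 16.  30.  81. -36. 111. 138.]
```

View pics/m_scene.png

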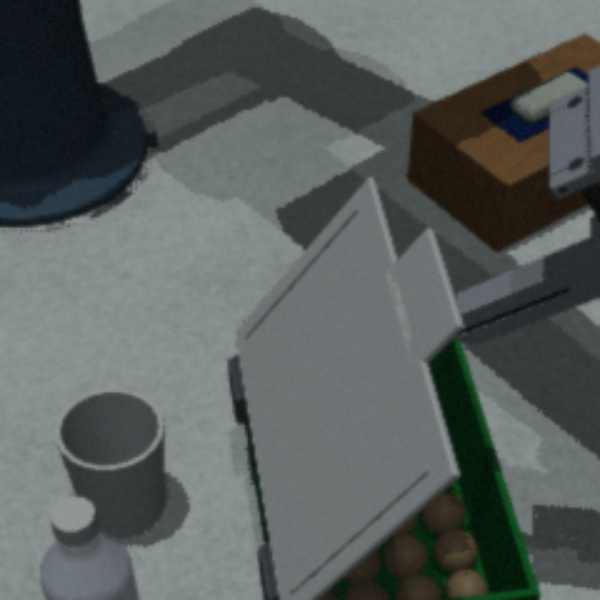

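Emit:
move_arm --deltas '[{"ax":0,"ay":0,"az":0,"x":-0.28,"y":0.06,"z":-0.08,"grip":0},{"ax":0,"ay":0,"az":0,"x":-0.28,"y":0.06,"z":-0.07,"grip":0},{"ax":0,"ay":0,"az":0,"x":-0.28,"y":0.06,"z":-0.06,"grip":0},{"ax":0,"ay":0,"az":0,"x":-0.29,"y":0.05,"z":-0.05,"grip":0},{"ax":0,"ay":0,"az":0,"x":-0.29,"y":0.05,"z":-0.04,"grip":0},{"ax":0,"ay":0,"az":0,"x":-0.29,"y":0.05,"z":-0.04,"grip":0}]'

```text
time_s: 9.92
position: [0.5499, 0.144, 0.2066]
orientation: [[-0.303, -0.851, -0.429], [-0.488, 0.525, -0.697], [0.818, -0.002, -0.575]]
wrist_force: [0.2, 1.0, 0.3]
finger_gap: 0.001
```

```bash
python3 look.py n
```

```text
9.9167 low [0.1314 0.0057 0.1838] up [0.1175 0.0019 0.2042] F [0.22 1.02 0.29] u-z F 1.0370060273353379 [ 17.  32.  80. -35. 111. 139.]
```

View pics/n_scene.png

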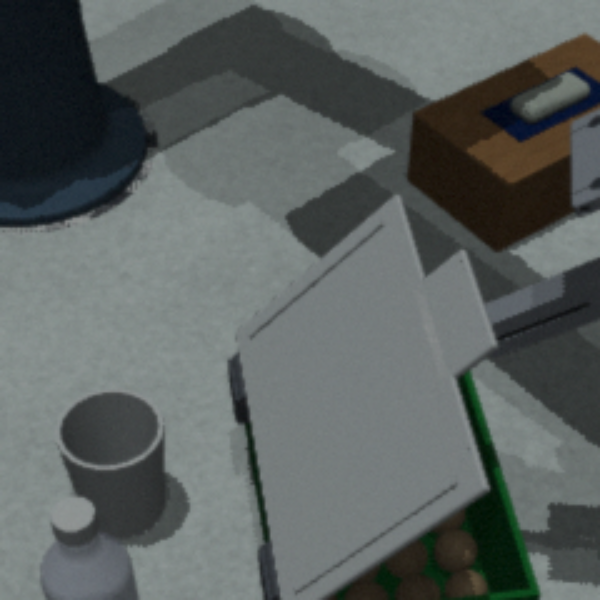

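Emit:
move_arm --deltas '[{"ax":0,"ay":0,"az":0,"x":-0.29,"y":0.05,"z":-0.03,"grip":0},{"ax":0,"ay":0,"az":0,"x":-0.29,"y":0.05,"z":-0.03,"grip":0},{"ax":0,"ay":0,"az":0,"x":-0.29,"y":0.05,"z":-0.02,"grip":0},{"ax":0,"ay":0,"az":0,"x":-0.29,"y":0.05,"z":-0.01,"grip":0},{"ax":0,"ay":0,"az":0,"x":-0.29,"y":0.05,"z":0,"grip":0},{"ax":0,"ay":0,"az":0,"x":-0.29,"y":0.05,"z":0,"grip":0},{"ax":0,"ay":0,"az":0,"x":-0.29,"y":0.05,"z":0.01,"grip":0},{"ax":0,"ay":0,"az":0,"x":-0.29,"y":0.04,"z":0.01,"grip":0}]'

```text
time_s: 10.63
position: [0.5539, 0.1577, 0.1881]
orientation: [[-0.303, -0.851, -0.429], [-0.488, 0.525, -0.697], [0.818, -0.002, -0.575]]
wrist_force: [0.5, 1.3, 0.3]
finger_gap: 0.007
```

```bash
python3 look.py o
```

```text
10.6333 low [0.1456 0.0056 0.1652] up [0.1318 0.0018 0.1856] F [0.52 1.25 0.32] u-z F 1.3520596281232657 [ 18.  35.  78. -34. 111. 141.]
```

View pics/o_scene.png

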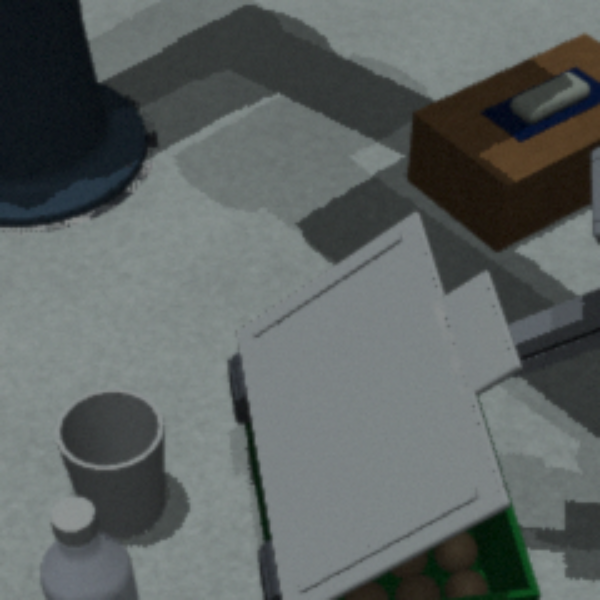

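Emit:
move_arm --deltas '[{"ax":0,"ay":0,"az":0,"x":-0.3,"y":0.04,"z":0.02,"grip":0},{"ax":0,"ay":0,"az":0,"x":-0.3,"y":0.04,"z":0.03,"grip":0},{"ax":0,"ay":0,"az":0,"x":-0.3,"y":0.04,"z":0.04,"grip":0},{"ax":0,"ay":0,"az":0,"x":-0.3,"y":0.04,"z":0.05,"grip":0},{"ax":0,"ay":0,"az":0,"x":-0.3,"y":0.03,"z":0.06,"grip":0},{"ax":0,"ay":0,"az":0,"x":-0.3,"y":0.03,"z":0.07,"grip":0},{"ax":0,"ay":0,"az":0,"x":-0.3,"y":0.03,"z":0.07,"grip":0},{"ax":0,"ay":0,"az":0,"x":-0.3,"y":0.03,"z":0.08,"grip":0},{"ax":0,"ay":0,"az":0,"x":-0.3,"y":0.03,"z":0.08,"grip":0},{"ax":0,"ay":0,"az":0,"x":-0.3,"y":0.03,"z":0.08,"grip":0}]'

```text
time_s: 11.52
position: [0.5576, 0.1701, 0.1601]
orientation: [[-0.303, -0.851, -0.429], [-0.488, 0.525, -0.697], [0.818, -0.002, -0.575]]
wrist_force: [0.8, 1.2, 0.2]
finger_gap: 0.008
```

```bash
python3 look.py p
```

```text
11.5167 low [0.1585 0.0056 0.1372] up [0.1447 0.0018 0.1577] F [0.78 1.18 0.18] u-z F 1.358642360988411 [ 19.  38.  77. -33. 110. 142.]
```

View pics/p_scene.png

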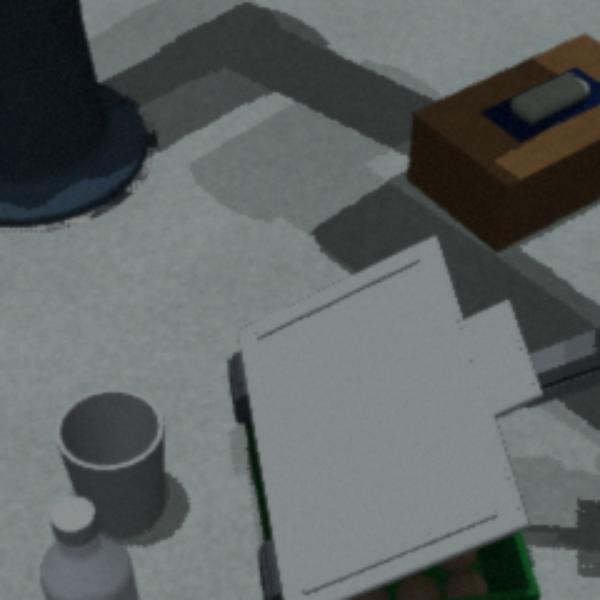

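Emit:
move_arm --deltas '[{"ax":0,"ay":0,"az":0,"x":-0.29,"y":0.02,"z":0.1,"grip":0},{"ax":0,"ay":0,"az":0,"x":-0.29,"y":0.02,"z":0.1,"grip":0},{"ax":0,"ay":0,"az":0,"x":-0.29,"y":0.02,"z":0.1,"grip":0},{"ax":0,"ay":0,"az":0,"x":-0.29,"y":0.02,"z":0.1,"grip":0},{"ax":0,"ay":0,"az":0,"x":-0.29,"y":0.02,"z":0.1,"grip":0},{"ax":0,"ay":0,"az":0,"x":-0.28,"y":0.02,"z":0.11,"grip":0},{"ax":0,"ay":0,"az":0,"x":-0.28,"y":0.02,"z":0.11,"grip":0},{"ax":0,"ay":0,"az":0,"x":-0.28,"y":0.02,"z":0.11,"grip":0},{"ax":0,"ay":0,"az":0,"x":-0.28,"y":0.02,"z":0.12,"grip":0},{"ax":0,"ay":0,"az":0,"x":-0.28,"y":0.02,"z":0.12,"grip":0},{"ax":0,"ay":0,"az":0,"x":-0.28,"y":0.02,"z":0.12,"grip":0},{"ax":0,"ay":0,"az":0,"x":-0.27,"y":0.02,"z":0.12,"grip":0}]'

```text
time_s: 12.57
position: [0.5603, 0.1787, 0.1247]
orientation: [[-0.303, -0.851, -0.429], [-0.488, 0.525, -0.697], [0.818, -0.002, -0.575]]
wrist_force: [1.3, 2.5, -0.5]
finger_gap: 0.004
```

```bash
python3 look.py q
```

```text
12.5667 low [0.1676 0.0057 0.1019] up [0.1538 0.0019 0.1223] F [ 1.34  2.46 -0.53] u-z F 2.7425462439800605 [ 20.  41.  76. -33. 108. 144.]
```

View pics/q_scene.png

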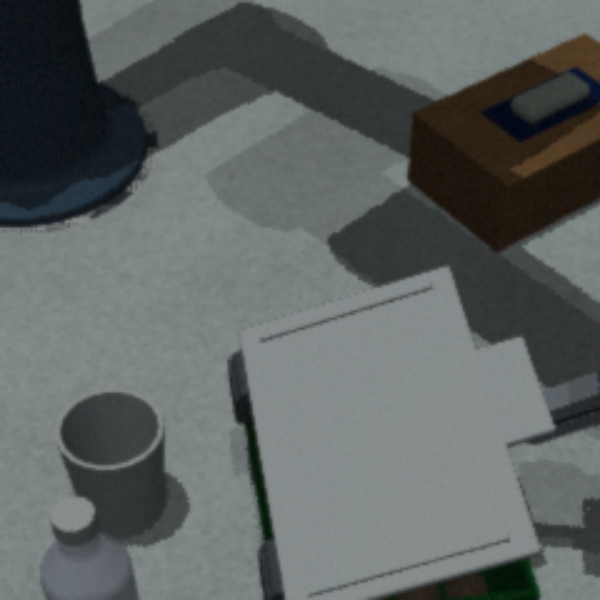

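Emit:
move_arm --deltas '[{"ax":0,"ay":0,"az":0,"x":-0.26,"y":0.03,"z":0.05,"grip":0},{"ax":0,"ay":0,"az":0,"x":-0.26,"y":0.03,"z":0.05,"grip":0},{"ax":0,"ay":0,"az":0,"x":-0.26,"y":0.03,"z":0.05,"grip":0},{"ax":0,"ay":0,"az":0,"x":-0.26,"y":0.03,"z":0.05,"grip":0},{"ax":0,"ay":0,"az":0,"x":-0.26,"y":0.03,"z":0.05,"grip":0},{"ax":0,"ay":0,"az":0,"x":-0.26,"y":0.03,"z":0.05,"grip":0},{"ax":0,"ay":0,"az":0,"x":-0.22,"y":0.03,"z":0.04,"grip":0},{"ax":0,"ay":0,"az":0,"x":-0.2,"y":0.03,"z":0.04,"grip":0}]'

```text
time_s: 13.28
position: [0.5626, 0.187, 0.1063]
orientation: [[-0.303, -0.851, -0.429], [-0.488, 0.525, -0.697], [0.819, -0.002, -0.574]]
wrist_force: [-0.4, 0.9, -0.1]
finger_gap: 0.005
```

```bash
python3 look.py r
```

```text
13.2833 low [0.1762 0.0055 0.0835] up [0.1623 0.0018 0.1039] F [-0.43  0.88 -0.06] u-z F 0.7154846903290821 [ 20.  43.  75. -32. 107. 145.]
```

View pics/r_scene.png

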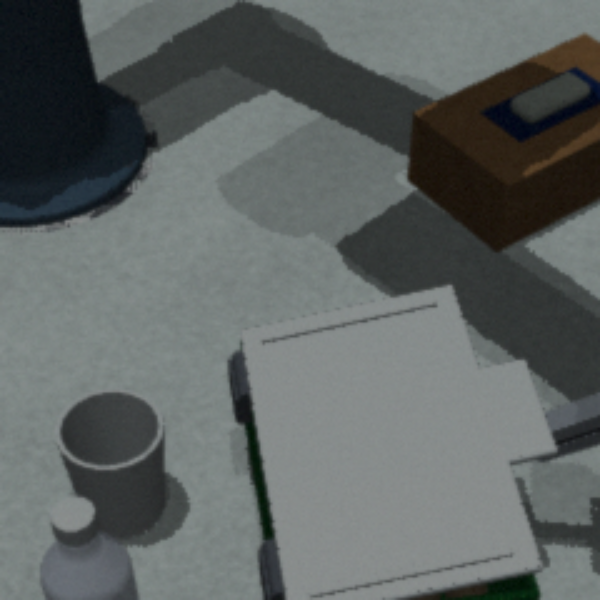

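Emit:
move_arm --deltas '[{"ax":0,"ay":0,"az":0,"x":-0.13,"y":0,"z":0.08,"grip":0},{"ax":0,"ay":0,"az":0,"x":-0.13,"y":0,"z":0.08,"grip":0},{"ax":0,"ay":0,"az":0,"x":-0.13,"y":0,"z":0.08,"grip":0},{"ax":0,"ay":0,"az":0,"x":-0.13,"y":0,"z":0.08,"grip":0},{"ax":0,"ay":0,"az":0,"x":-0.13,"y":0,"z":0.08,"grip":0},{"ax":0,"ay":0,"az":0,"x":-0.13,"y":0,"z":0.08,"grip":0},{"ax":0,"ay":0,"az":0,"x":-0.13,"y":0,"z":0.08,"grip":0},{"ax":0,"ay":0,"az":0,"x":-0.13,"y":0,"z":0.08,"grip":0},{"ax":0,"ay":0,"az":0,"x":-0.13,"y":0,"z":0.08,"grip":0},{"ax":0,"ay":0,"az":0,"x":-0.13,"y":0,"z":0.08,"grip":0},{"ax":0,"ay":0,"az":0,"x":-0.13,"y":0,"z":0.08,"grip":0}]'

```text
time_s: 14.25
position: [0.5632, 0.1879, 0.0897]
orientation: [[-0.303, -0.851, -0.429], [-0.488, 0.525, -0.697], [0.818, -0.002, -0.575]]
wrist_force: [0.3, 5.2, -0.9]
finger_gap: 0.005
```

```bash
python3 look.py s
python3 - <<'E'
from h import *
f=bot.grab_frame("scene");cv2.imwrite("pics/s2.png",cv2.resize(f["image"][130:310,270:450,::-1],None,fx=3.3,fy=3.3,interpolation=cv2.INTER_CUBIC))
E
```

```text
14.25 low [0.1772 0.0058 0.0668] up [0.1634 0.0021 0.0873] F [ 0.34  5.21 -0.95] u-z F 5.092842522757766 [ 20.  45.  75. -32. 106. 146.]
```

View pics/s2.png

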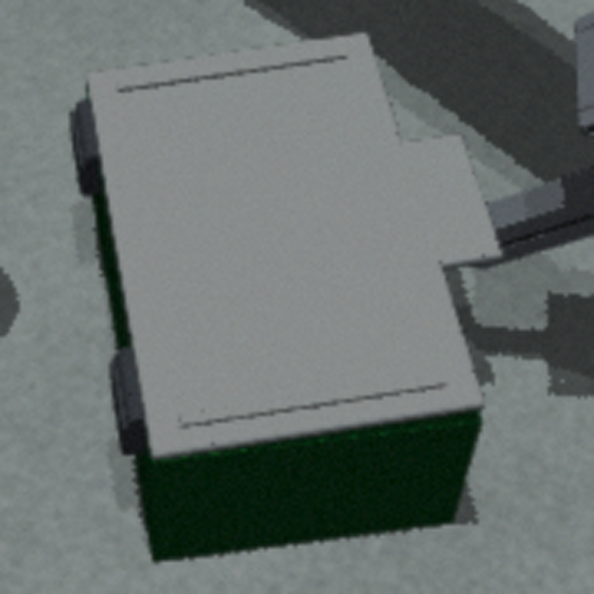

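Emit:
move_arm --deltas '[{"ax":0,"ay":0,"az":0,"x":-0.1,"y":0.01,"z":0.03,"grip":0},{"ax":0,"ay":0,"az":0,"x":-0.1,"y":0.01,"z":0.03,"grip":0},{"ax":0,"ay":0,"az":0,"x":-0.1,"y":0.01,"z":0.03,"grip":0},{"ax":0,"ay":0,"az":0,"x":-0.1,"y":0.01,"z":0.03,"grip":0},{"ax":0,"ay":0,"az":0,"x":-0.1,"y":0.01,"z":0.03,"grip":0},{"ax":0,"ay":0,"az":0,"x":-0.1,"y":0.01,"z":0.03,"grip":0},{"ax":0,"ay":0,"az":0,"x":-0.1,"y":0.01,"z":0.03,"grip":0},{"ax":0,"ay":0,"az":0,"x":-0.1,"y":0.01,"z":0.03,"grip":0}]'

```text
time_s: 15.02
position: [0.5639, 0.1903, 0.0819]
orientation: [[-0.303, -0.851, -0.429], [-0.488, 0.525, -0.697], [0.819, -0.002, -0.574]]
wrist_force: [-0.5, -0.1, -1.0]
finger_gap: 0.002
```

```bash
python3 look.py t
python3 - <<'E'
from h import *
f=bot.grab_frame("scene");cv2.imwrite("pics/t2.png",cv2.resize(f["image"][130:310,270:450,::-1],None,fx=3.3,fy=3.3,interpolation=cv2.INTER_CUBIC))
E
```

```text
15.0167 low [0.1797 0.0059 0.059 ] up [0.1659 0.0021 0.0794] F [-0.49 -0.1  -1.01] u-z F -0.2378918643856239 [ 20.  45.  74. -32. 106. 146.]
```

View pics/t2.png

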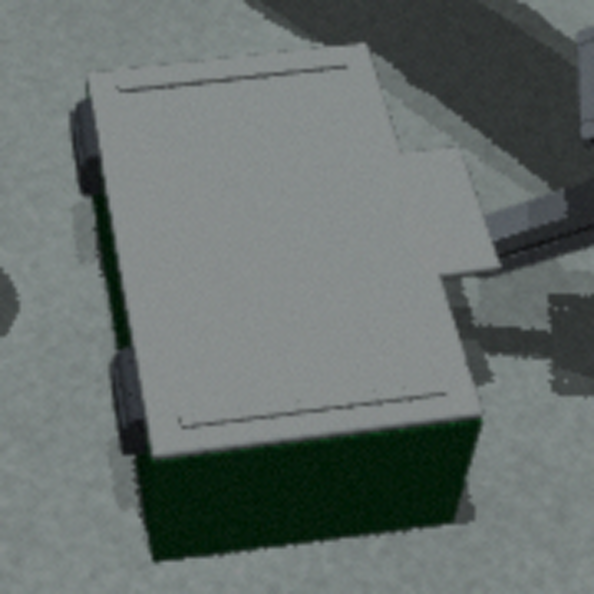

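Emit:
move_arm --deltas '[{"ax":0,"ay":0,"az":0,"x":-0.1,"y":0.01,"z":0.03,"grip":0},{"ax":0,"ay":0,"az":0,"x":-0.1,"y":0.01,"z":0.03,"grip":0},{"ax":0,"ay":0,"az":0,"x":-0.1,"y":0.01,"z":0.03,"grip":0},{"ax":0,"ay":0,"az":0,"x":-0.1,"y":0.01,"z":0.03,"grip":0},{"ax":0,"ay":0,"az":0,"x":-0.1,"y":0.01,"z":0.03,"grip":0},{"ax":0,"ay":0,"az":0,"x":-0.1,"y":0.01,"z":0.03,"grip":0}]'

```text
time_s: 15.62
position: [0.5645, 0.1924, 0.0761]
orientation: [[-0.304, -0.851, -0.429], [-0.488, 0.525, -0.697], [0.818, -0.002, -0.575]]
wrist_force: [-0.3, 0.0, 0.2]
finger_gap: 0.001
```

```bash
python3 look.py u
python3 - <<'E'
from h import *
f=bot.grab_frame("scene");im=cv2.resize(f["image"][130:310,270:450,::-1],None,fx=3.3,fy=3.3,interpolation=cv2.INTER_CUBIC);cv2.imwrite("pics/u2.png",im)
d=cv2.absdiff(im,cv2.imread("pics/t2.png")).max(2);print((d[:, :480]>40).sum());cv2.imwrite("pics/u3.png",np.hstack([im[:480,120:520],cv2.cvtColor(d[:480,120:520]*3,cv2.COLOR_GRAY2BGR)]))
E
```

```text
15.6167 low [0.1819 0.0058 0.0532] up [0.1681 0.002  0.0737] F [-0.34  0.04  0.19] u-z F -0.06221463445537055 [ 20.  46.  74. -32. 106. 147.]
156
```

View pics/u3.png

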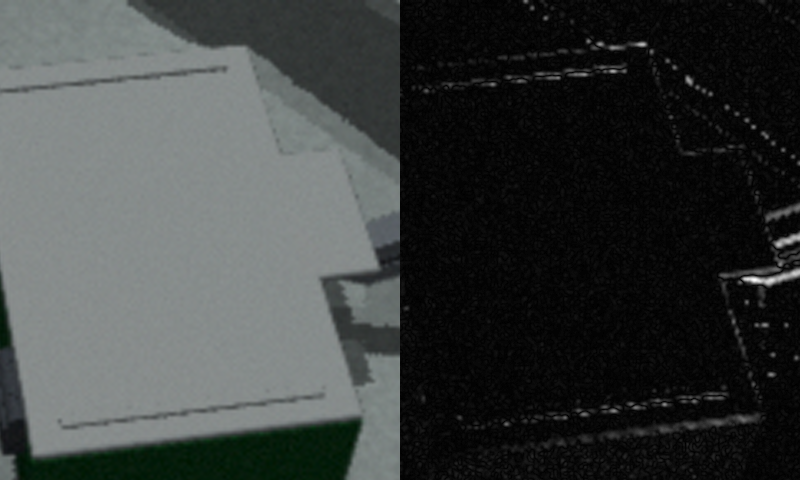

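Emit:
move_arm --deltas '[{"ax":0,"ay":0,"az":0,"x":-0.1,"y":0.01,"z":0.03,"grip":0},{"ax":0,"ay":0,"az":0,"x":-0.1,"y":0.01,"z":0.03,"grip":0},{"ax":0,"ay":0,"az":0,"x":-0.1,"y":0.01,"z":0.03,"grip":0},{"ax":0,"ay":0,"az":0,"x":-0.1,"y":0.01,"z":0.03,"grip":0},{"ax":0,"ay":0,"az":0,"x":-0.1,"y":0.01,"z":0.03,"grip":0},{"ax":0,"ay":0,"az":0,"x":-0.1,"y":0.01,"z":0.03,"grip":0}]'

```text
time_s: 16.22
position: [0.565, 0.1944, 0.0699]
orientation: [[-0.303, -0.851, -0.429], [-0.488, 0.525, -0.697], [0.818, -0.002, -0.575]]
wrist_force: [0.3, 0.4, -0.4]
finger_gap: 0.004
```

```bash
python3 look.py v
python3 - <<'E'
from h import *
f=bot.grab_frame("scene");im=cv2.resize(f["image"][130:310,270:450,::-1],None,fx=3.3,fy=3.3,interpolation=cv2.INTER_CUBIC);cv2.imwrite("pics/v2.png",im)
d=cv2.absdiff(im,cv2.imread("pics/u2.png")).max(2);cv2.imwrite("pics/v3.png",np.hstack([im[:480,120:520],cv2.cvtColor(d[:480,120:520]*3,cv2.COLOR_GRAY2BGR)]))
E
```

```text
16.2167 low [0.184  0.0057 0.0471] up [0.1701 0.0019 0.0675] F [ 0.33  0.43 -0.36] u-z F 0.5026310125457133 [ 21.  47.  73. -31. 106. 147.]
```

View pics/v3.png

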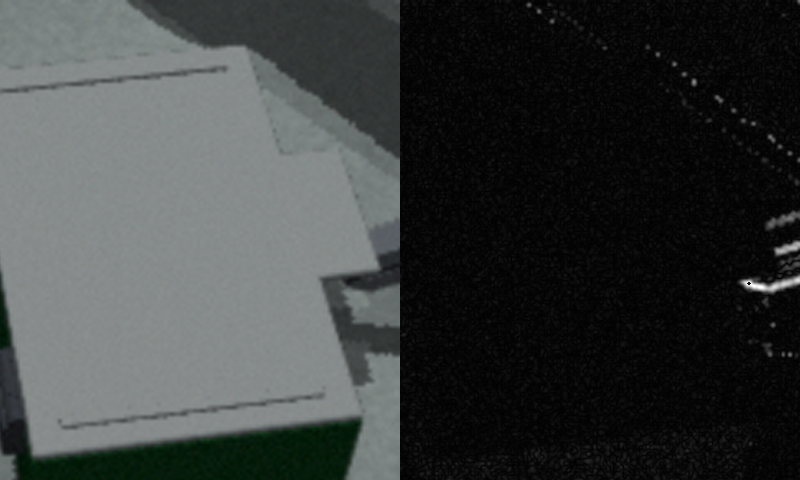

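```bash
python3 - <<'E'
from kin import *
for u,z in((.21,.07),(.25,.08),(.29,.15),(.33,.25)):
    p,R=target(u,z,35,corner='up');print(u,z,[x.round(0) for x in ik(p,R)])
E
python3 plan.py .25 .075 35 5 up
```

```text
0.21 0.07 [array([ 23.,  51.,  67., -30., 109., 147.])]
0.25 0.08 [array([ 25.,  55.,  60., -29., 113., 147.])]
0.29 0.15 [array([ 27.,  56.,  51., -30., 120., 145.])]
0.33 0.25 [array([ 29.,  59.,  36., -33., 132., 139.])]
ik [ 25.  55.  60. -29. 112. 148.] now [ 21.  47.  73. -31. 106. 147.]
[-0.76  0.45 -1.34] [ 0.    0.01 -0.03]
[-0.76  0.45 -1.34] [ 0.    0.01 -0.03]
[-0.76  0.45 -1.34] [ 0.    0.01 -0.03]
[-0.76  0.45 -1.34] [ 0.    0.01 -0.03]
[-0.76  0.45 -1.34] [ 0.    0.01 -0.03]
```

Emit:
move_arm --deltas '[{"ax":0,"ay":0,"az":0,"x":-0.8,"y":0.4,"z":-1.2,"grip":0},{"ax":0,"ay":0,"az":0,"x":-0.8,"y":0.4,"z":-1.2,"grip":0},{"ax":0,"ay":0,"az":0,"x":-0.8,"y":0.4,"z":-1.2,"grip":0},{"ax":0,"ay":0,"az":0,"x":-0.8,"y":0.4,"z":-1.2,"grip":0},{"ax":0,"ay":0,"az":0,"x":-0.8,"y":0.4,"z":-1.3,"grip":0},{"ax":0,"ay":0,"az":0,"x":0,"y":0.3,"z":-2,"grip":0},{"ax":0,"ay":0,"az":0,"x":1.5,"y":0.3,"z":-2.2,"grip":0},{"ax":0,"ay":0,"az":0,"x":1.5,"y":0.3,"z":-2.2,"grip":0},{"ax":0,"ay":0,"az":0,"x":1.5,"y":0.3,"z":-2.2,"grip":0},{"ax":0,"ay":0,"az":0,"x":1.5,"y":0.3,"z":-2.2,"grip":0},{"ax":0,"ay":0,"az":0,"x":0,"y":0,"z":0,"grip":0},{"ax":0,"ay":0,"az":0,"x":0,"y":0,"z":0,"grip":0}]'

```text
time_s: 17.32
position: [0.6022, 0.3215, 0.1851]
orientation: [[-0.306, -0.851, -0.426], [-0.49, 0.525, -0.696], [0.816, -0.004, -0.577]]
wrist_force: [0.3, -0.6, -0.7]
finger_gap: 0.004
```

```bash
python3 look.py w
python3 - <<'E'
from h import *
f=bot.grab_frame("scene");cv2.imwrite("pics/w_full.png",f["image"][:,:,::-1])
im=cv2.resize(f["image"][130:310,270:450,::-1],None,fx=3.3,fy=3.3,interpolation=cv2.INTER_CUBIC)
d=cv2.absdiff(im,cv2.imread("pics/v2.png")).max(2);print((d[150:460,150:440]>40).sum())
a=cv2.imread("pics/a_scene.png")[160:300,200:270];print("bystander diff",cv2.absdiff(a,f["image"][160:300,200:270,::-1]).max(2).mean())
f=bot.grab_frame("top");cv2.imwrite("pics/w_top.png",f["image"][:,:,::-1]);print(bot.sense()['wrist_force'],bot.sense()['dq'].round(2))
E
```

```text
17.3167 low [0.3165 0.0052 0.1621] up [0.3026 0.0014 0.1826] F [ 0.28 -0.58 -0.74] u-z F -0.4770300581739524 [ 28.  51.  53. -30. 123. 144.]
0
bystander diff 12.19438775510204
[ 0.23067615  0.71636846 -0.32804917] [-0.17  0.32  0.32 -0.07  0.13  0.11]
```

View pics/w_full.png

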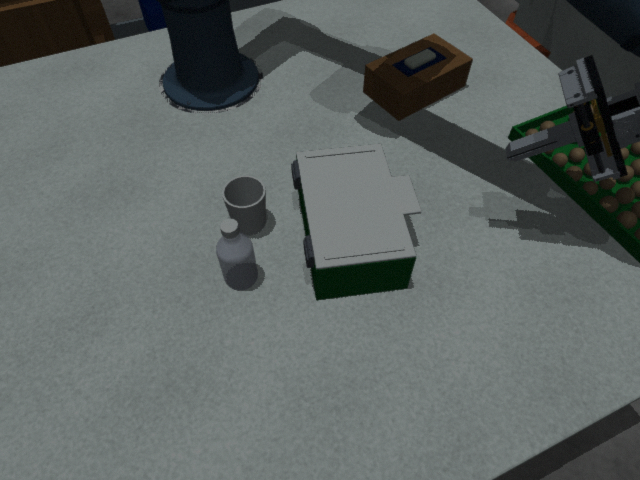

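View pics/w_top.png

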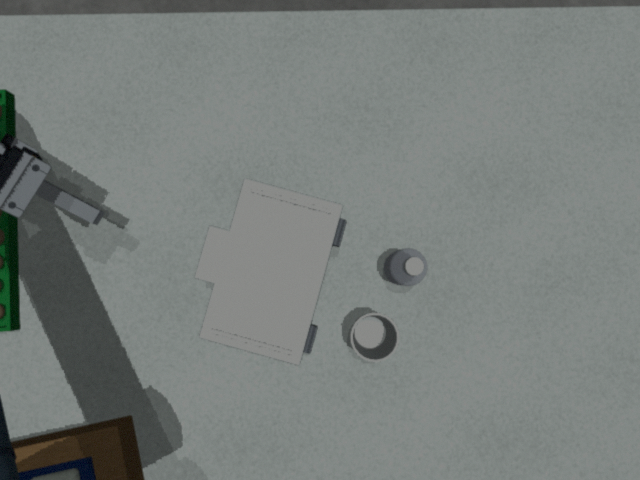

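```bash
python3 -c "
from workcell import bot
print(bot.sign_off())"
```

```text
the job is handed in; nothing more can be done
None
```

The lid is shut and the job is handed in, at about 17.5 s of the 58 s allowed.

- **Tipping:** I hooked a fingertip of the closed gripper behind the tab and pulled the lid to about 1.36 rad. From there it fell by itself.
- **Catching:** I moved the finger round to the front and caught the lid near 0.9 rad on the outside of the finger. I then lowered it at about 0.2 rad/s, slower at the end, until it rested on the rim. The lid was never pinched.
- **Withdrawing:** I lowered the finger clear of the tab, then drew it out to the front and up.

**Last checks:**
- **Lid:** it lies flat on the rim in both views. It did not move when the finger left it, and there was no detectable change in the scene image afterwards.
- **Bottle and cup:** they are at the same pixels in the top view as at the start. The automatic image difference around them in the scene view read 12, which I put down to the arm's shadow moving and did not check further.
- **Forces:** the highest wrist reading at the end of a move was about 5 N, near shutting. It came from the tab edge rubbing on the sloped finger and went away as the lid seated. At the end the readings were only noise, with the hand about 12 cm in front of the tab.

One measurement disagreed: the two views put the case rim at 92 to 95 mm high, against the 90 mm given.

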